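# Pack the coin rolls into the leaning coin tube

### The job

Put the two shorter coin rolls, one after the other, into the leaning clear tube, then use the standing tamper to push them down the tube until they are firmly at the bottom, with the top of the stack at the dark metal ring. Then stand the tamper back upright in the glass baking dish, let go of it, and leave the longest roll and everything else where they are.

Things in the scene. Friction and masses are not known exactly. Their poses are not given: they have to be found in the camera images.
- roll_60: Shortest coin roll: paper-wrapped upright cylinder, 36 mm diameter, 60 mm long, about 0.15 kg, standing on the cork board. Origin: centre of its underside; z along its axis, up.
- roll_75: Middle coin roll: the same but 75 mm long, about 0.18 kg, standing on the cork board. Origin: centre of its underside; z along its axis, up. The three rolls trade places from start to start.
- roll_95: Longest coin roll: the same but 95 mm long, about 0.23 kg; it does not belong in the tube and stays standing where it is. Origin: centre of its underside.
- tube_mouth (a point): Rim centre of the leaning clear tube, about 210 mm up. z points out of the mouth along the axis, 30 degrees off vertical, leaning roughly towards the robot; x away from the robot and rising, y level. The mouth is a funnel, 60 mm bore at the rim (69 outside), narrowing over 13 mm to a straight 42 mm bore (51 outside). Fixed on a wooden stand 130 x 110 mm.
- tube_mark (a point): Centre of the dark metal ring round the tube: on the tube's axis 53 mm below the rim, axes as tube_mouth. The shortest and the middle roll together (135 mm) come exactly to this ring when they are at the bottom.
- follower_top (a point): Centre of the top face of the grey follower disc (37 mm diameter) inside the tube, on which the rolls rest; axes as tube_mouth. It starts 118 to 130 mm below the rim along the axis, and 188 mm below the rim when bottomed. With both rolls in, the top one at first stands about 0 to 17 mm proud of the rim. A roll let go in the mouth slides down on to it.
- follower (a joint): Travel of the follower disc down the tube in m: starts at 0 to 0.012, 0.070 is fully down on a hard stop. It slides with a drag of about 8 N (plus more when moved fast) and stays where it is left: the weight of the rolls alone does not push it down, though a roll dropping on to it may shift it by some mm.
- tamper: Tamper that stands upright in the baking dish: 160 mm long, about 0.2 kg, a heavy round steel foot (34 mm diameter, 30 mm high) at the bottom, a thin steel neck (18 mm), and above 75 mm a round wooden handle of 26 mm diameter, which is where to hold it. Origin: centre of the foot's underside; z along its axis, up.
- dish_floor (a point): Centre of the inner floor of the shallow glass baking dish, 6 mm above the work surface; z up. Inside, the dish is 148 mm along x by 208 mm along y of this frame; walls 6 mm thick, rim 45 mm above the work surface. The dish is fixed. It and the cork board may trade sides of the table.
- board: Cork board under the rolls and the jar, fixed: 180 x 230 x 8 mm (x, y, z); origin centre of its underside.
- jar: Bystander: upright closed amber jar, 50 mm diameter, 120 mm high, on the cork board. Origin: centre of its underside.
- scrub_pad: Bystander: purple hard scrub pad 75 x 50 x 18 mm (x, y, z), lying in the baking dish. Origin: centre of its underside.
- piggy_bank: Bystander: white ceramic piggy bank, about 125 mm long (x), 86 mm wide, 105 mm high. Origin: centre of its underside.
- mug: Bystander: mug 76 mm diameter, 90 mm high, handle at its +y. Origin: centre of its underside.
- lifter: Bystander: flat chrome shoehorn-like lifter, 188 mm long (x), 36 mm wide, 6 mm thick, lying on the surface. Origin: on its underside near its middle.

How it is judged:
On the way, in this order (a step that is already met when the one before it is completed fails the run):
1. one of the two shorter rolls rests on the follower inside the tube (((x of roll_60 in the frame of follower_top between -0.008 and 0.008 m and y of roll_60 in the frame of follower_top between -0.008 and 0.008 m and z of roll_60 in the frame of follower_top between -0.005 and 0.005 m) or (x of roll_75 in the frame of follower_top between -0.008 and 0.008 m and y of roll_75 in the frame of follower_top between -0.008 and 0.008 m and z of roll_75 in the frame of follower_top between -0.005 and 0.005 m))), for 0.1 s.
2. both shorter rolls are in the tube, one on the other (((x of roll_60 in the frame of follower_top between -0.008 and 0.008 m and y of roll_60 in the frame of follower_top between -0.008 and 0.008 m and z of roll_60 in the frame of follower_top between -0.005 and 0.005 m and x of roll_75 in the frame of follower_top between -0.008 and 0.008 m and y of roll_75 in the frame of follower_top between -0.008 and 0.008 m and z of roll_75 in the frame of follower_top between 0.055 and 0.065 m) or (x of roll_75 in the frame of follower_top between -0.008 and 0.008 m and y of roll_75 in the frame of follower_top between -0.008 and 0.008 m and z of roll_75 in the frame of follower_top between -0.005 and 0.005 m and x of roll_60 in the frame of follower_top between -0.008 and 0.008 m and y of roll_60 in the frame of follower_top between -0.008 and 0.008 m and z of roll_60 in the frame of follower_top between 0.07 and 0.08 m))), for 0.1 s.
3. the tamper presses on the stack with the follower fully down (((x of roll_60 in the frame of follower_top between -0.008 and 0.008 m and y of roll_60 in the frame of follower_top between -0.008 and 0.008 m and z of roll_60 in the frame of follower_top between -0.005 and 0.005 m and x of roll_75 in the frame of follower_top between -0.008 and 0.008 m and y of roll_75 in the frame of follower_top between -0.008 and 0.008 m and z of roll_75 in the frame of follower_top between 0.055 and 0.065 m) or (x of roll_75 in the frame of follower_top between -0.008 and 0.008 m and y of roll_75 in the frame of follower_top between -0.008 and 0.008 m and z of roll_75 in the frame of follower_top between -0.005 and 0.005 m and x of roll_60 in the frame of follower_top between -0.008 and 0.008 m and y of roll_60 in the frame of follower_top between -0.008 and 0.008 m and z of roll_60 in the frame of follower_top between 0.07 and 0.08 m)) and value of joint follower above 0.067 m and (contact force between tamper and roll_60 above 3 N or contact force between tamper and roll_75 above 3 N)), for 0.05 s.
At the end, for the whole second after the job is handed in: Both shorter rolls sit stacked on the follower in the tube (5 mm along, 8 mm across), follower within 3 mm of fully down; the tamper stands upright (0.1 rad) on the dish floor, released, at rest; the longest roll and the jar still stand (0.1 rad) (((x of roll_60 in the frame of follower_top between -0.008 and 0.008 m and y of roll_60 in the frame of follower_top between -0.008 and 0.008 m and z of roll_60 in the frame of follower_top between -0.005 and 0.005 m and x of roll_75 in the frame of follower_top between -0.008 and 0.008 m and y of roll_75 in the frame of follower_top between -0.008 and 0.008 m and z of roll_75 in the frame of follower_top between 0.055 and 0.065 m) or (x of roll_75 in the frame of follower_top between -0.008 and 0.008 m and y of roll_75 in the frame of follower_top between -0.008 and 0.008 m and z of roll_75 in the frame of follower_top between -0.005 and 0.005 m and x of roll_60 in the frame of follower_top between -0.008 and 0.008 m and y of roll_60 in the frame of follower_top between -0.008 and 0.008 m and z of roll_60 in the frame of follower_top between 0.07 and 0.08 m)) and value of joint follower above 0.067 m and angle between each of tamper, roll_95, jar's own z axis and vertical below 0.1 rad and z of tamper in the frame of dish_floor between -0.006 and 0.006 m and x of tamper in the frame of dish_floor between -0.074 and 0.074 m and y of tamper in the frame of dish_floor between -0.104 and 0.104 m and linear speed of each of tamper, roll_60, roll_75 below 0.02 m/s); the robot touches nothing.
It fails at once if the longest coin roll is moved more than 30 mm (distance of roll_95 from where it was at the start of the episode above 0.03 m).
It fails at once if the jar, piggy bank, mug or lifter is moved more than 30 mm (distance of any of jar, piggy_bank, mug, lifter from where it was at the start of the episode above 0.03 m).
It fails at once if the scrub pad is moved more than 40 mm (distance of scrub_pad from where it was at the start of the episode above 0.04 m).
It fails at once if the piggy bank or mug is tipped over (angle between any of piggy_bank, mug's own z axis and vertical above 0.4 rad).
It also fails if it takes over 72 s, if anything falls off the work surface, if the arm or the gripper's body presses on something with over 40 N, if the wrist force passes 120 N, or if a joint passes its speed limit or range.

### The arm

A 6-joint arm with a two-finger parallel gripper is mounted at the origin on the work surface. World frame = base frame: x ahead of the robot, y to its left, z up, the work surface at z = 0. Lengths are in m, angles in rad, forces in N, time in s.
With the tool pointing down it reaches from about 0.35 to 0.925 m from the base axis. Payload 6.4 kg.
Tool frame: the origin (TCP) lies midway between the tips of the shut fingers; the grasp point (between the pads) lies 19 mm behind it (robot.hold_point_z is the distance from the TCP to the grasp point, in m); z points along the fingers, y is the direction in which the jaws open and shut (so a half turn about z gives the same grasp; the last joint's range is limited). The gripper opens to 94 mm and grips with 3 to 60 N. Pads are 16 mm wide; open, the fingers measure 119 mm over their backs; the gripper's body (75 mm by 177 mm) begins 78 mm behind the grasp point.
Start: joints at [0.961, 0.245, 1.558, -0, 1.339, -0.174], TCP at [0.274, 0.589, 0.184] pointing down, gripper open.
Joint ranges: [-3.13, 3.13], [-1.02, 2.26], [0.13, 2.54], [-0.95, 4.09], [0.21, 2.88], [-2.74, 2.74]. Speed limits (rad/s): [2.57, 2.57, 3.14, 3.14, 3.14, 3.14].

### API

Orientations are given as a unit quaternion [w, x, y, z].
In Python, from station import status, vision, job, robot gives the robot as it stands. The module is installed in compiled form; this text tells all that it offers.
- The arm moves only by the tool jog_arm, never from a script. Its argument "steps" is a list of rows, each an object with "claw": the closure, from 0 (fully open) to 1 (shut); "offset": the shift along the world's x, y, z in cm, a list of three; "twist": the turn, a rotation vector about the world's x, y, z in rad, a list of three. In form: [{"claw": claw, "offset": [x, y, z], "twist": [wx, wy, wz]}, ...]. A call has 1 to 10 rows; each row is the pose to reach, as a shift and turn from the pose commanded when the call began; what a row does not reach only later rows make up. A row lasts 1/12 s, in which the tool goes at most 41.7 mm and 7.16 degrees, less where a joint would pass 70% of its speed; a pose out of reach is approached as far as the arm can. A call with a gripper value outside its range is refused whole. The fingers move at their own pace and stop on an object; "newtons" is the grip in N (left out, the last holds). Time passes only in rows, so rows that repeat a pose let the fingers close. It gives the time, the measured TCP pose, the force and the opening at its end, in the units of the state.
- status.get_obs(): the state, without advancing time (a new reading comes with each control period).
- vision.grab_frame(name): name is "scene" or "top" or "wrist"; returns a dict with "img" (480x640x3 uint8, red, green, blue), "K" (3x3 intrinsics, pixels), "world_to_cam" (4x4, takes a point from world to camera coordinates). Camera axes: x right, y up, looking along -z (the intrinsics and any distortion apply to the point x, -y, -z); pixel columns grow to the right and rows downward; lengths in m; the calibration is good to about 2 mm. A picture is of the moment at which its call begins. There is no depth.
- job.close_job(): hands the job in, once; it reports no verdict.
The state is a dict: "time_s": time; "joints": joint angles; "qvel": joint speeds; "tau": joint torques, N m; "position": TCP position; "tool_rot": TCP orientation; "force": force on the tool from outside, world axes, zero at the start; "ft_torque": the same for the moment, N m; "width": opening from 0.0 (shut) to 1.0 (fully open).
Only numpy, scipy, OpenCV 4.12 (cv2) and the standard library are available. Lean on these libraries where they do the work, as an engineer would, in place of code of your own. Each camera call takes 0.05 s, during which the arm holds its last target.

## Working session

There is one attempt and no reset: what is moved stays moved. The work goes in short steps, Python scripts to look and compute and a tool call to move; the robot and the scene stay as the last step left them, time stands still between calls to the robot, and variables do not carry over. Pictures are saved under pics/ and viewed, and the job is handed in when it is done.

Besides the shell and the picture viewer there is one more tool, called as name([rows], argument=value, ...), one row to a line, values as JSON. jog_arm: Moves the arm, as the interface text tells. Its arguments: {"type":"object","properties":{"steps":{"type":"array"},"newtons":{"type":"number"}},"required":["steps"]}

```bash
mkdir -p pics
cat > h.py <<'E'
import numpy as np, cv2
from station import status, vision, job, robot
def grab(n,save=None):
    f=vision.grab_frame(n)
    if save: cv2.imwrite(f'pics/{save}.png',f['img'][:,:,::-1])
    return f
def proj(f,p):
    p=np.atleast_2d(p);T=f['world_to_cam'];c=p@T[:3,:3].T+T[:3,3]
    c=c*[1,-1,-1];u=c@f['K'].T;return u[:,:2]/u[:,2:]
def ray(f,px):
    px=np.atleast_2d(px).astype(float);T=f['world_to_cam']
    d=np.c_[px,np.ones(len(px))]@np.linalg.inv(f['K']).T*[1,-1,-1]
    R=T[:3,:3];o=-R.T@T[:3,3];d=d@R;return o,d/np.linalg.norm(d,axis=1)[:,None]
def onz(f,px,z):
    o,d=ray(f,px);return o+d*((z-o[2])/d[:,2])[:,None]
def tri(f1,p1,f2,p2):
    o1,d1=ray(f1,p1);o2,d2=ray(f2,p2);d1=d1[0];d2=d2[0]
    A=np.c_[d1,-d2];s=np.linalg.lstsq(A,o2-o1,rcond=None)[0]
    a=o1+s[0]*d1;b=o2+s[1]*d2;return (a+b)/2,np.linalg.norm(a-b)
E
python3 - <<'E'
from h import *
for n in ['scene','top','wrist']:
    f=grab(n,n+'0');print(n,f['K'].round(1).tolist(),f['world_to_cam'].round(3).tolist(),[k for k in f])
o=status.get_obs();print(o)
print([a for a in dir(robot) if a[0]!='_'])
E
```

```text
scene [[471.9, 0.0, 314.6], [0.0, 471.9, 236.1], [0.0, 0.0, 1.0]] [[-0.861, 0.508, 0.01, 0.473], [-0.428, -0.736, 0.524, 0.18], [0.274, 0.447, 0.851, -1.278], [0.0, 0.0, 0.0, 1.0]] ['img', 'K', 'world_to_cam']
top [[601.6, 0.0, 314.6], [0.0, 601.6, 229.1], [0.0, 0.0, 1.0]] [[0.008, -1.0, 0.005, -0.006], [0.987, 0.009, 0.161, -0.57], [-0.161, 0.003, 0.987, -1.323], [0.0, 0.0, 0.0, 1.0]] ['img', 'K', 'world_to_cam']
wrist [[386.8, 0.0, 319.8], [0.0, 386.8, 238.9], [0.0, 0.0, 1.0]] [[0.422, 0.907, -0.003, -0.647], [-0.876, 0.407, -0.26, 0.026], [-0.235, 0.112, 0.966, -0.392], [0.0, 0.0, 0.0, 1.0]] ['img', 'K', 'world_to_cam']
{'time_s': 0.15, 'joints': array([ 9.60930088e-01,  2.45647918e-01,  1.55872061e+00,  4.91208918e-06,
        1.33870368e+00, -1.74118724e-01]), 'qvel': array([ 0.00208926, -0.00191774, -0.00390805,  0.00074218,  0.00019999,
        0.00126143]), 'tau': array([ 1.65113550e-03, -4.16265464e+01, -3.14982319e+01,  6.85545104e-02,
        3.15949519e-02, -7.79688003e-05]), 'position': array([0.2740771 , 0.58885131, 0.18340938]), 'tool_rot': array([-2.84826736e-04,  2.16154630e-01,  9.76358863e-01, -6.82753749e-04]), 'force': array([ 0.38993749,  0.38520594, -0.27341614]), 'ft_torque': array([-0.00392175,  0.00076842, -0.02092474]), 'width': 0.9970170161368638}
['Unreachable', 'hold_point_z']
```

View pics/scene0.png

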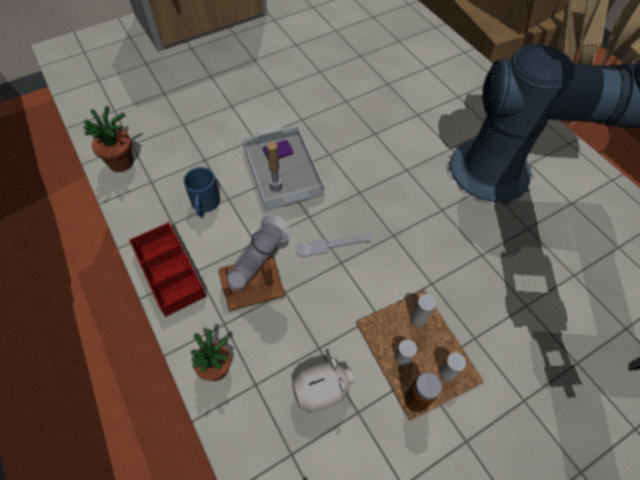

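View pics/top0.png

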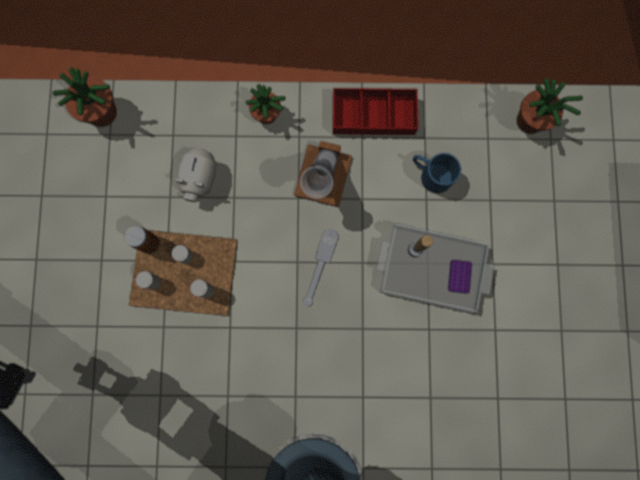

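View pics/wrist0.png

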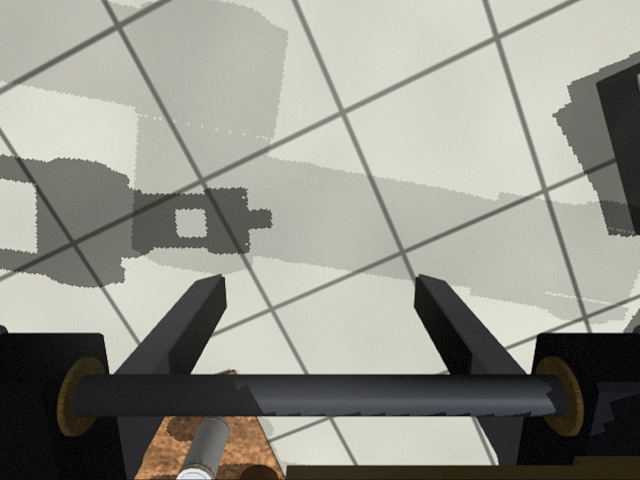

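The top view shows rolls near (180,253), (145,280), (200,288) and the jar at (137,238). The tube mouth is at (318,180), the tamper at (420,244) and the pad at (460,276). I'll zoom in next.

Run:
```python
import cv2
t=cv2.imread('pics/top0.png');s=cv2.imread('pics/scene0.png')
cv2.imwrite('pics/t_a.png',cv2.resize(t[220:325,110:250],None,fx=5,fy=5,interpolation=cv2.INTER_CUBIC))
cv2.imwrite('pics/t_b.png',cv2.resize(t[130:220,270:370],None,fx=6,fy=6,interpolation=cv2.INTER_CUBIC))
cv2.imwrite('pics/s_a.png',cv2.resize(s[280:420,350:490],None,fx=4,fy=4,interpolation=cv2.INTER_CUBIC))
cv2.imwrite('pics/s_b.png',cv2.resize(s[200:320,200:320],None,fx=5,fy=5,interpolation=cv2.INTER_CUBIC))
```

```text
(no output)
```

View pics/t_a.png

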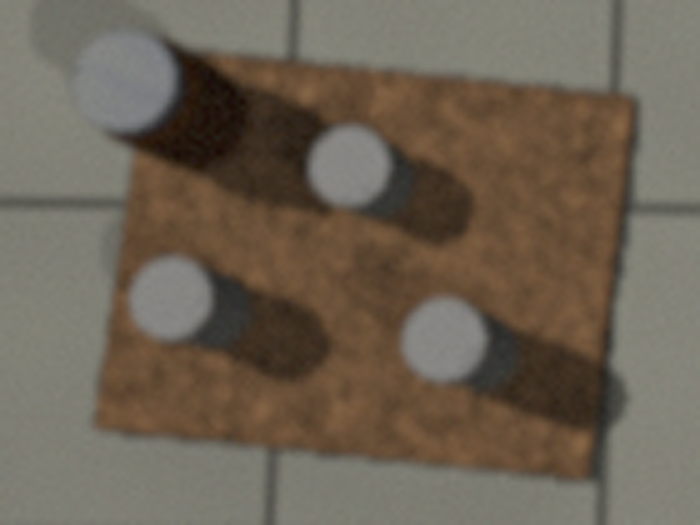

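View pics/s_a.png

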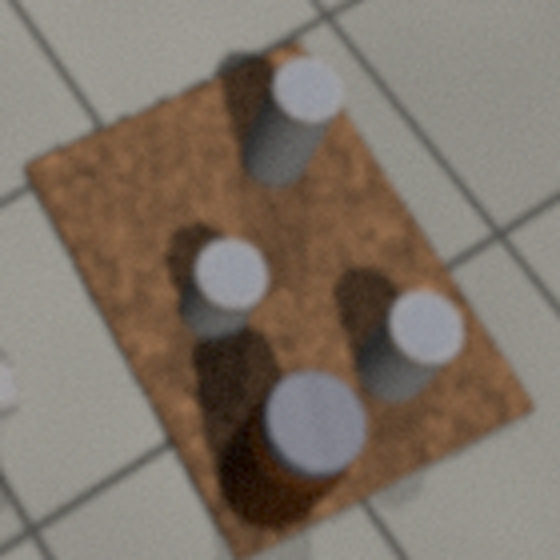

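View pics/t_b.png

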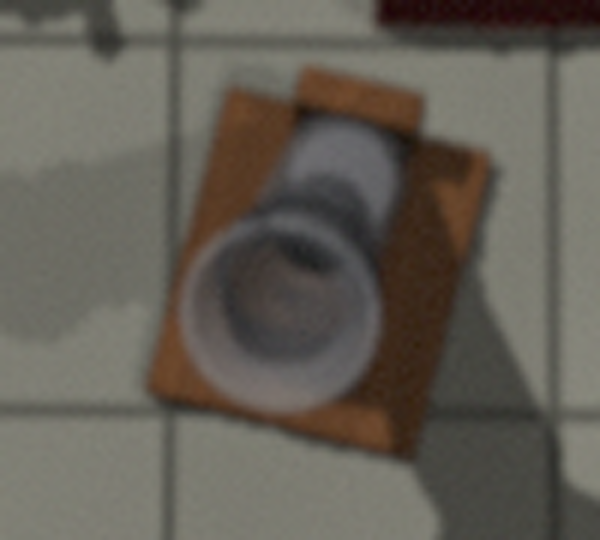

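View pics/s_b.png

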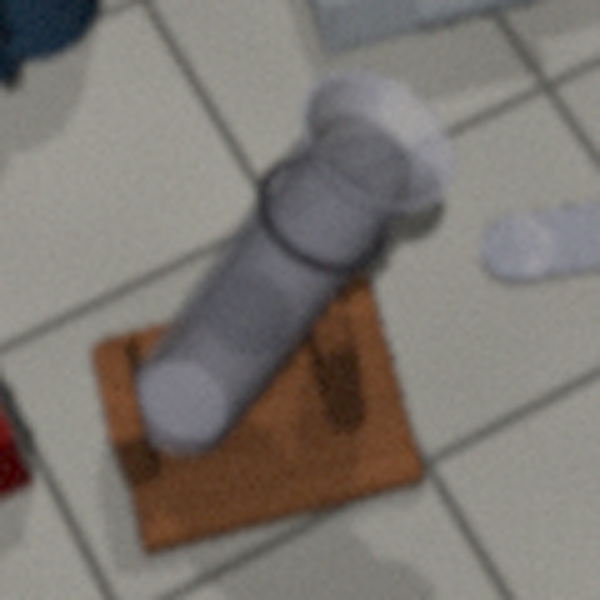

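Run:
```python
from h import *
ft=grab('top');fs=grab('scene')
for n,a,b in [('60',(180,253.2),(407.8,348.5)),('75',(144.2,279.6),(456.5,361.75)),('95',(198.8,288),(427,302.5)),('jar',(135.2,236.4),(428.5,385.5)),('mouth',(316.8,181.8),(276,228.4)),('tubebot',(0,0),(0,0))][:5]:
    p,e=tri(ft,a,fs,b);print(n,p.round(4),round(e,4))
# stand yaw and others
c=np.array([(230,88),(490,150),(410,458),(150,395)])/6+[270,130]
w=onz(ft,c,0.012);print(w.round(3));
for i in range(4):
    d=w[(i+1)%4]-w[i];print(np.linalg.norm(d).round(4),np.degrees(np.arctan2(d[1],d[0])).round(1))
print('stand c',w.mean(0))
c=np.array([(135,60+ -10),(635,97),(592,478),(95,430)])/5+[110,220]
w=onz(ft,c,0.008);print('board',w.mean(0))
t=cv2.imread('pics/top0.png');s=cv2.imread('pics/scene0.png')
cv2.imwrite('pics/t_c.png',cv2.resize(t[215:315,370:500],None,fx=5,fy=5,interpolation=cv2.INTER_CUBIC))
cv2.imwrite('pics/s_c.png',cv2.resize(s[115:215,235:335],None,fx=6,fy=6,interpolation=cv2.INTER_CUBIC))
```

```text
60 [0.5094 0.2997 0.0623] 0.0017
75 [0.4486 0.372  0.0782] 0.0019
95 [0.4302 0.248  0.0979] 0.0014
jar [0.538  0.3845 0.1196] 0.0015
mouth [ 0.6399 -0.003   0.2054] 0.0034
[[ 0.779  0.016  0.012]
 [ 0.755 -0.088  0.012]
 [ 0.63  -0.056  0.012]
 [ 0.654  0.046  0.012]]
0.1063 -103.3
0.1289 165.8
0.1049 76.6
0.1288 -13.5
stand c [ 0.70458019 -0.02079583  0.012     ]
board [0.47192695 0.30248966 0.008     ]
```

View pics/t_c.png

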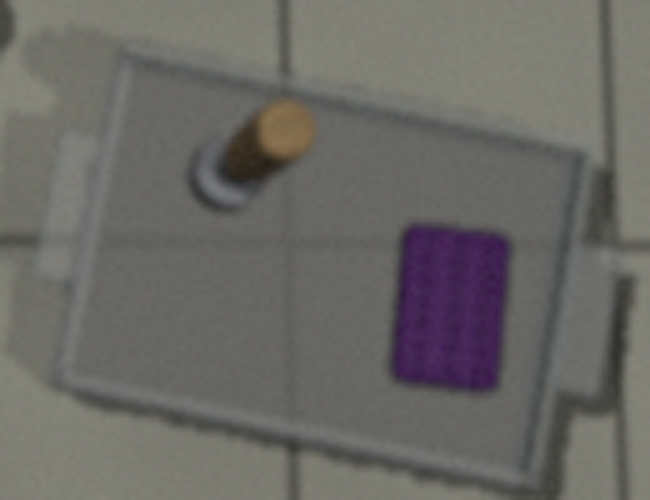

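View pics/s_c.png

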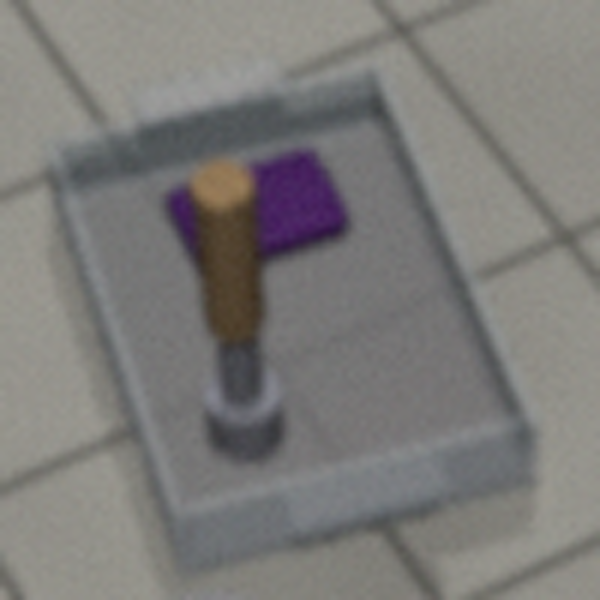

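Run:
```python
from h import *
ft=grab('top');fs=grab('scene');fw=grab('wrist')
L=[('60',(180,253.2),(407.8,348.5),.068),('75',(144.2,279.6),(456.5,361.75),.083),('95',(198.8,288),(427,302.5),.103),('jar',(135.2,236.4),(428.5,385.5),.128),('mouth',(316.8,181.8),(276,228.4),.21),
('tampertop',(370+287/5,215+130/5),(235+224/6,115+186/6),.166),('foottop',(370+226/5,215+170/5),(235+244/6,115+402/6),.036),
('ring',(0,0),(200+322/5,200+216/5),.21-.053*.866)]
for n,a,b,z in L:
    print(n,onz(ft,a,z)[0].round(4),onz(fs,b,z)[0].round(4))
o,d=ray(fw,[320,240]);print('wristcam',o,d)
c=np.array([(125,57),(588,157),(537,482),(65,380)])/5+[370,215]
w=onz(ft,c,0.045);print(w.round(3),w.mean(0))
for i in range(4):
    d=w[(i+1)%4]-w[i];print(np.linalg.norm(d).round(4),np.degrees(np.arctan2(d[1],d[0])).round(1))
c=np.array([(405,225),(508,235),(497,388),(395,380)])/5+[370,215]
print('pad',onz(ft,c,.024).round(3))
```

```text
60 [0.5092 0.2978 0.068 ] [0.5108 0.3013 0.068 ]
75 [0.4488 0.3699 0.083 ] [0.45   0.3732 0.083 ]
95 [0.4303 0.2465 0.103 ] [0.432  0.2497 0.103 ]
jar [0.5372 0.3814 0.128 ] [0.5404 0.3859 0.128 ]
mouth [ 0.6401 -0.0041  0.21  ] [0.6398 0.0009 0.21  ]
tampertop [ 0.5273 -0.2342  0.166 ] [ 0.5294 -0.2296  0.166 ]
foottop [ 0.5273 -0.231   0.036 ] [ 0.5311 -0.2267  0.036 ]
ring [1.057  0.6984 0.1641] [ 0.6656 -0.0066  0.1641]
wristcam [0.20437692 0.62036647 0.38416741] [[ 0.23816247 -0.11212056 -0.96473189]]
[[ 0.578 -0.184  0.045]
 [ 0.534 -0.394  0.045]
 [ 0.387 -0.366  0.045]
 [ 0.431 -0.155  0.045]] [ 0.4822383  -0.27489903  0.045     ]
0.2144 -101.9
0.1492 169.0
0.2147 78.3
0.1499 -11.1
pad [[ 0.504 -0.315  0.024]
 [ 0.5   -0.362  0.024]
 [ 0.43  -0.355  0.024]
 [ 0.433 -0.308  0.024]]
```

jog_arm([
  {"claw":0,"offset":[20,-25,4],"twist":[0,0,-1.3]},
  {"claw":0,"offset":[23.6,-28.9,4],"twist":[0,0,-1.3]},
  {"claw":0,"offset":[23.6,-28.9,4],"twist":[0,0,-1.3]},
  {"claw":0,"offset":[23.6,-28.9,4],"twist":[0,0,-1.3]},
  {"claw":0,"offset":[23.6,-28.9,4],"twist":[0,0,-1.3]},
  {"claw":0,"offset":[23.6,-28.9,4],"twist":[0,0,-1.3]},
  {"claw":0,"offset":[23.6,-28.9,4],"twist":[0,0,-1.3]},
  {"claw":0,"offset":[23.6,-28.9,4],"twist":[0,0,-1.3]},
  {"claw":0,"offset":[23.6,-28.9,4],"twist":[0,0,-1.3]},
  {"claw":0,"offset":[23.6,-28.9,4],"twist":[0,0,-1.3]},
], newtons=25)

```text
time_s: 1.23
position: [0.5148, 0.2952, 0.2255]
tool_rot: [0.001, 0.751, 0.66, 0.001]
force: [0.3, -0.1, 0.8]
width: 0.998
```

jog_arm([
  {"claw":0,"offset":[0,0,0],"twist":[0,0,-0.05]},
  {"claw":0,"offset":[0,0,0],"twist":[0,0,-0.05]},
  {"claw":0,"offset":[0,0,0],"twist":[0,0,-0.05]},
])

```text
time_s: 1.48
position: [0.5104, 0.3002, 0.2242]
tool_rot: [-0.0, 0.763, 0.647, -0.0]
force: [-0.4, 0.1, -0.2]
width: 1.001
```

Run:
```python
from h import *
f=grab('wrist','w1');o=status.get_obs();print(o['time_s'],o['position'],o['tool_rot'],o['joints'])
for n,p in [('60',(.51,.2995,.068)),('75',(.4494,.3716,.083)),('95',(.431,.248,.103)),('jar',(.539,.384,.128))]: print(n,proj(f,p))
```

```text
1.5333 [0.51016942 0.3004357  0.2241962 ] [-1.57630693e-05  7.62393109e-01  6.47114164e-01 -8.28156507e-05] [ 3.40879338e-01  7.96867961e-02  1.67033223e+00 -2.98028193e-05
  1.39173966e+00  5.04094783e-01]
60 [[320.94995825 217.18851819]]
75 [[237.99670433 151.08171399]]
95 [[243.35734788 294.95592619]]
jar [[341.61799084 116.05174587]]
```

View pics/w1.png

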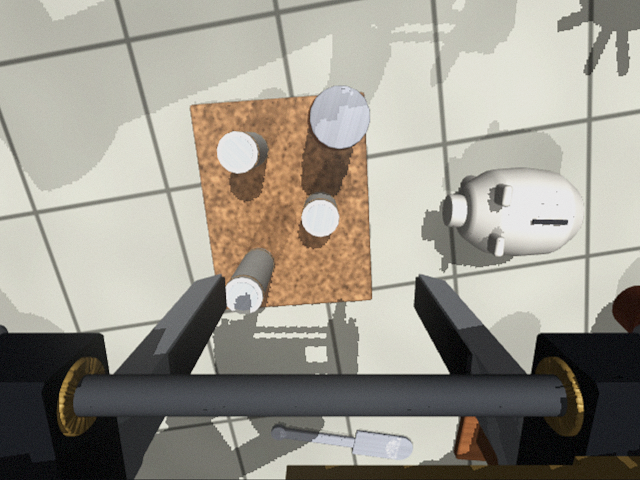

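The wrist view confirms the averaged positions to about 1 px: roll_60 at (320,217), roll_75 at (238,152) and roll_95 at (243,293). Going down on roll_60.

jog_arm([
  {"claw":0,"offset":[0,-0.1,-4],"twist":[0,0,0]},
  {"claw":0,"offset":[0,-0.1,-8],"twist":[0,0,0]},
  {"claw":0,"offset":[0,-0.1,-12],"twist":[0,0,0]},
  {"claw":0,"offset":[0,-0.1,-16],"twist":[0,0,0]},
  {"claw":0,"offset":[0,-0.1,-18.3],"twist":[0,0,0]},
  {"claw":0,"offset":[0,-0.1,-18.3],"twist":[0,0,0]},
  {"claw":0.6,"offset":[0,-0.1,-18.3],"twist":[0,0,0]},
  {"claw":0.8,"offset":[0,-0.1,-18.3],"twist":[0,0,0]},
  {"claw":0.8,"offset":[0,-0.1,-18.3],"twist":[0,0,0]},
  {"claw":0.8,"offset":[0,-0.1,-18.3],"twist":[0,0,0]},
], newtons=25)

```text
time_s: 2.37
position: [0.5121, 0.3, 0.0439]
tool_rot: [0.001, 0.763, 0.647, 0.002]
force: [0.3, 0.4, 0.1]
width: 0.749
```

jog_arm([
  {"claw":0.8,"offset":[0,0,0],"twist":[0,0,0]},
  {"claw":0.8,"offset":[0,0,0],"twist":[0,0,0]},
  {"claw":0.8,"offset":[0,0,0],"twist":[0,0,0]},
  {"claw":0.8,"offset":[0,0,0],"twist":[0,0,0]},
])

```text
time_s: 2.7
position: [0.5105, 0.2993, 0.0415]
tool_rot: [0.0, 0.763, 0.646, 0.0]
force: [-0.6, 1.0, 0.5]
width: 0.47
```

jog_arm([
  {"claw":0.8,"offset":[0,0,0],"twist":[0,0,0]},
  {"claw":0.8,"offset":[0,0,0],"twist":[0,0,0]},
  {"claw":0.8,"offset":[0,0,0],"twist":[0,0,0]},
  {"claw":0.8,"offset":[0,0,0],"twist":[0,0,0]},
  {"claw":0.8,"offset":[0,0,3],"twist":[0,0,0]},
  {"claw":0.8,"offset":[0,0,7],"twist":[0,0,0]},
  {"claw":0.8,"offset":[0,0,11],"twist":[0,0,0]},
  {"claw":0.8,"offset":[0,0,15],"twist":[0,0,0]},
  {"claw":0.8,"offset":[0,0,19],"twist":[0,0,0]},
  {"claw":0.8,"offset":[0,0,23],"twist":[0,0,0]},
])

```text
time_s: 3.53
position: [0.5097, 0.299, 0.2726]
tool_rot: [-0.0, 0.763, 0.646, -0.0]
force: [0.6, 0.2, -1.6]
width: 0.372
```

```bash
cat > plan.py <<'E'
from h import *
from scipy.spatial.transform import Rotation as R
YAW=np.radians(-14.5); MOUTH=np.array([.640,-.0016,.210])
ax=np.array([-.5*np.cos(YAW),-.5*np.sin(YAW),np.cos(np.pi/6)])
def cur():
    o=status.get_obs();q=o['tool_rot'];return o,R.from_quat([q[1],q[2],q[3],q[0]])
def toaxis(Rc,target_z):  # min rotation taking tool z to target_z
    z=Rc.apply([0,0,1]);v=np.cross(z,target_z);s=np.linalg.norm(v);
    return v/s*np.arctan2(s,z@target_z)
E
python3 - <<'E'
from plan import *
o,Rc=cur();print(o['time_s'],o['position'],o['width'],o['force'])
print('ax',ax,'twist',toaxis(Rc,-ax), 'jawdir',Rc.apply([0,1,0]))
for h in (.0,.045,.08,.12):
    p=MOUTH+ax*h;print(h,p.round(4),((p-o['position'])*100).round(2))
f=grab('wrist','w2')
E
```

```text
3.5333 [0.50972539 0.2990174  0.27255811] 0.37166399920758775 [ 0.5875391   0.197988   -1.62218233]
ax [-0.48407382  0.12519     0.8660254 ] twist [-1.30825766e-01 -5.07832408e-01  2.84300898e-04] jawdir [ 9.86415818e-01 -1.64265324e-01 -8.58772150e-04]
0.0 [ 0.64   -0.0016  0.21  ] [ 13.03 -30.06  -6.26]
0.045 [0.6182 0.004  0.249 ] [ 10.85 -29.5   -2.36]
0.08 [0.6013 0.0084 0.2793] [  9.15 -29.06   0.67]
0.12 [0.5819 0.0134 0.3139] [  7.22 -28.56   4.14]
```

View pics/w2.png

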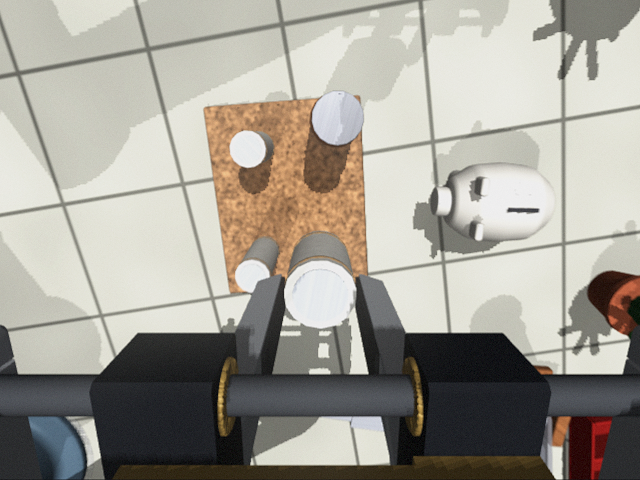

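jog_arm([
  {"claw":0.8,"offset":[3,-8,4],"twist":[0,0,0]},
  {"claw":0.8,"offset":[5,-14,4],"twist":[-0.03,-0.12,0]},
  {"claw":0.8,"offset":[7.2,-20,4.1],"twist":[-0.06,-0.24,0]},
  {"claw":0.8,"offset":[7.2,-28.6,4.1],"twist":[-0.1,-0.36,0]},
  {"claw":0.8,"offset":[7.2,-28.6,4.1],"twist":[-0.131,-0.508,0]},
  {"claw":0.8,"offset":[7.2,-28.6,4.1],"twist":[-0.131,-0.508,0]},
  {"claw":0.8,"offset":[7.2,-28.6,4.1],"twist":[-0.131,-0.508,0]},
  {"claw":0.8,"offset":[7.2,-28.6,4.1],"twist":[-0.131,-0.508,0]},
  {"claw":0.8,"offset":[7.2,-28.6,4.1],"twist":[-0.131,-0.508,0]},
  {"claw":0.8,"offset":[7.2,-28.6,4.1],"twist":[-0.131,-0.508,0]},
])

```text
time_s: 4.42
position: [0.5819, 0.0128, 0.3113]
tool_rot: [0.211, 0.738, 0.624, 0.149]
force: [-0.7, 1.0, -1.6]
width: 0.37
```

Run:
```python
from plan import *
o,Rc=cur();print(o['time_s'],o['position'],Rc.apply([0,0,1]),o['joints'].round(2))
f=grab('wrist','w3');o,Rc=cur();print(o['position'])
z=Rc.apply([0,0,1])
print('pred roll top',proj(f,o['position']-z*.027),'mouth',proj(f,MOUTH),'ring',proj(f,MOUTH-.053*ax))
fs=grab('scene','s3');ft=grab('top','t3')
```

```text
4.4167 [0.58193914 0.01280581 0.31133766] [ 0.48351939 -0.12525124 -0.86632622] [-0.14 -0.34  1.96 -0.07  1.    0.04]
[0.58200772 0.01371388 0.3113628 ]
pred roll top [[322.38913003 292.13926581]] mouth [[322.76385785 225.08270795]] ring [[322.37603257 212.79493604]]
```

View pics/w3.png

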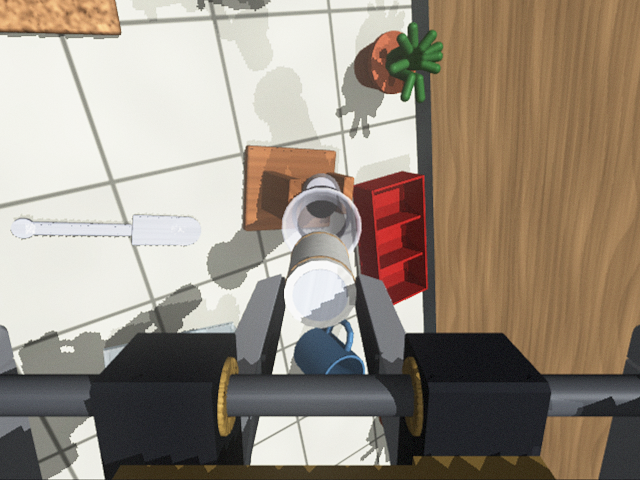

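View pics/s3.png

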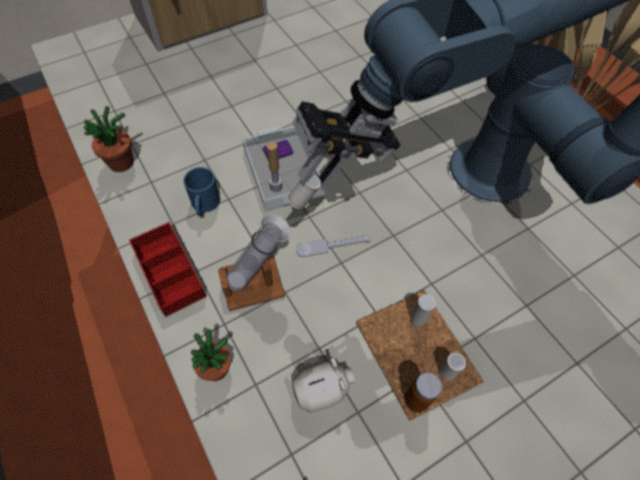

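Run:
```python
from plan import *
f=grab('wrist');im=f['img'][:,:,::-1].copy()
y=np.cross(ax,[1,0,0]);y/=np.linalg.norm(y);x=np.cross(y,ax)
t=np.linspace(0,2*np.pi,60)
for c,r in ((MOUTH,.0345),(MOUTH-.053*ax,.0255)):
    P=c+r*(np.cos(t)[:,None]*x+np.sin(t)[:,None]*y)
    for u in proj(f,P): cv2.circle(im,tuple(np.round(u).astype(int)),0,(0,0,255),-1)
cv2.imwrite('pics/w3o.png',cv2.resize(im[130:340,220:430],None,fx=2.8,fy=2.8,interpolation=cv2.INTER_CUBIC))
```

```text
(no output)
```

View pics/w3o.png

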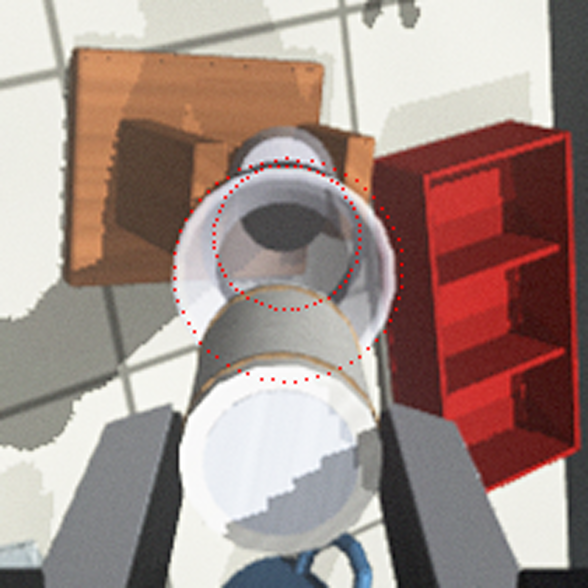

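```bash
sed -i 's/MOUTH=np.array.*/MOUTH=np.array([.6395,-.0028,.210])/' plan.py
python3 - <<'E'
from plan import *
o,Rc=cur();print(o['position'],toaxis(Rc,-ax))
for h in (.04,.02,.005):
    p=MOUTH+ax*h;print(h,((p-o['position'])*100).round(2))
E
```

```text
[0.58223999 0.01468794 0.31180521] [-0.00120205  0.00049473 -0.00074341]
0.04 [ 3.79 -1.25 -6.72]
0.02 [ 4.76 -1.5  -8.45]
0.005 [ 5.48 -1.69 -9.75]
```

jog_arm([
  {"claw":0.8,"offset":[2,-0.6,-3.5],"twist":[0,0,0]},
  {"claw":0.8,"offset":[3.8,-1.2,-6.7],"twist":[0,0,0]},
  {"claw":0.8,"offset":[3.8,-1.2,-6.7],"twist":[0,0,0]},
  {"claw":0.8,"offset":[3.8,-1.2,-6.7],"twist":[0,0,0]},
  {"claw":0.8,"offset":[3.8,-1.2,-6.7],"twist":[0,0,0]},
])

```text
time_s: 5.03
position: [0.6208, 0.0022, 0.2465]
tool_rot: [0.212, 0.736, 0.625, 0.15]
force: [-0.5, -0.2, -0.7]
width: 0.373
```

Run:
```python
from plan import *
o,Rc=cur();print(o['position'],toaxis(Rc,-ax),o['force'])
for h in (.04,.02,.005):
    p=MOUTH+ax*h;print(h,((p-o['position'])*100).round(2))
```

```text
[0.62080325 0.00215327 0.24647689] [-0.00042121  0.00263308 -0.00061607] [-0.45862128 -0.22961396 -0.74639449]
0.04 [-0.07  0.01 -0.18]
0.02 [ 0.9  -0.24 -1.92]
0.005 [ 1.63 -0.43 -3.21]
```

jog_arm([
  {"claw":0.8,"offset":[0.4,-0.1,-1.0],"twist":[0,0,0]},
  {"claw":0.8,"offset":[0.9,-0.25,-1.9],"twist":[0,0,0]},
  {"claw":0.8,"offset":[0.9,-0.25,-1.9],"twist":[0,0,0]},
  {"claw":0.8,"offset":[0.9,-0.25,-1.9],"twist":[0,0,0]},
])

```text
time_s: 5.37
position: [0.6292, -0.0012, 0.2258]
tool_rot: [0.211, 0.737, 0.624, 0.15]
force: [0.7, -1.3, -1.3]
width: 0.371
```

jog_arm([
  {"claw":0.8,"offset":[0.2,-0.05,-0.4],"twist":[0,0,0]},
  {"claw":0.8,"offset":[0.45,-0.1,-0.8],"twist":[0,0,0]},
  {"claw":0.8,"offset":[0.7,-0.2,-1.2],"twist":[0,0,0]},
  {"claw":0.8,"offset":[0.7,-0.2,-1.2],"twist":[0,0,0]},
  {"claw":0.8,"offset":[0.7,-0.2,-1.2],"twist":[0,0,0]},
])

```text
time_s: 5.78
position: [0.6363, -0.0033, 0.2137]
tool_rot: [0.211, 0.737, 0.624, 0.149]
force: [0.7, -0.0, -1.4]
width: 0.371
```

Run:
```python
from plan import *
o,Rc=cur();print(o['position'],o['force'],o['width'],'h',(o['position']-MOUTH)@ax,(o['position']-MOUTH)-((o['position']-MOUTH)@ax)*ax)
grab('wrist','w4');grab('scene','s4')
```

```text
[ 0.63627769 -0.00331898  0.21370816] [ 0.71267825 -0.00532242 -1.43040034] 0.3710411974098965 h 0.004706222529511088 [-0.00094415 -0.00110816 -0.00036755]
```

View pics/w4.png

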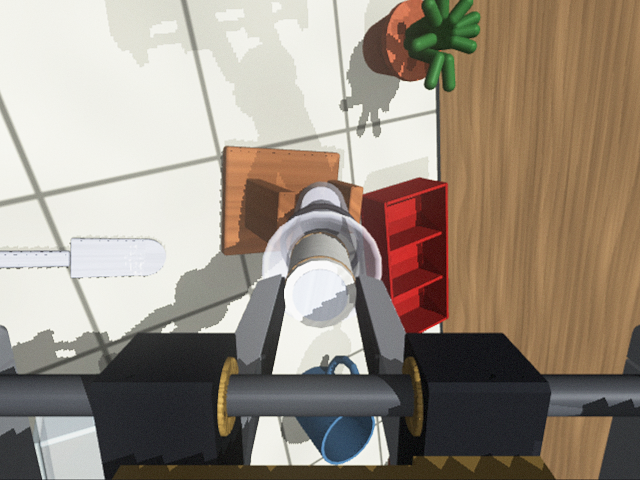

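No contact forces, and the roll sits about 28 mm inside the mouth. Releasing it.

jog_arm([
  {"claw":0.3,"offset":[0,0,0],"twist":[0,0,0]},
  {"claw":0.1,"offset":[0,0,0],"twist":[0,0,0]},
  {"claw":0,"offset":[0,0,0],"twist":[0,0,0]},
  {"claw":0,"offset":[0,0,0],"twist":[0,0,0]},
  {"claw":0,"offset":[0,0,0],"twist":[0,0,0]},
  {"claw":0,"offset":[-0.5,0.1,0.9],"twist":[0,0,0]},
  {"claw":0,"offset":[-1.9,0.5,3.5],"twist":[0,0,0]},
  {"claw":0,"offset":[-3.9,1,7],"twist":[0,0,0]},
  {"claw":0,"offset":[-4.8,1.2,9],"twist":[0,0,0]},
  {"claw":0,"offset":[-4.8,1.2,9],"twist":[0,0,0]},
])

```text
time_s: 6.72
position: [0.5897, 0.009, 0.3125]
tool_rot: [0.216, 0.736, 0.623, 0.154]
force: [-0.7, -0.6, 1.0]
width: 1.001
```

Run:
```python
from plan import *
o,Rc=cur();print(o['time_s'],o['position'],o['force'],o['width'],o['joints'].round(2))
f=grab('wrist');im=f['img'][:,:,::-1]
s=grab('scene')['img'][:,:,::-1]
cv2.imwrite('pics/w5.png',np.hstack([cv2.resize(im[130:330,220:420],(400,400)),cv2.resize(s[200:320,200:320],(400,400))]))
```

```text
6.7167 [0.58974527 0.00902158 0.31249791] [-0.66937229 -0.57708804  0.9682983 ] 1.000541162984427 [-0.15 -0.33  1.96 -0.06  0.98  0.03]
```

View pics/w5.png

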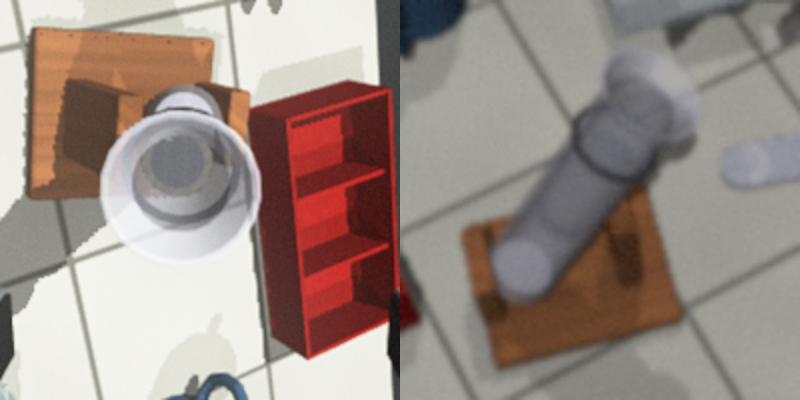

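Run:
```python
from plan import *
f=grab('wrist');o,Rc=cur();print(o['position'],toaxis(Rc,[0,0,-1]))
print('mouth pred',proj(f,MOUTH))
for z in (.2,.054): print(((np.array([.4494,.3716,z])-o['position'])*100).round(2))
```

```text
[0.58803004 0.00879705 0.30344664] [0.13086957 0.50708049 0.        ]
mouth pred [[317.92696518 226.08441436]]
[-13.86  36.28 -10.34]
[-13.86  36.28 -24.94]
```

jog_arm([
  {"claw":0.3,"offset":[-3,6,1],"twist":[0.03,0.12,0]},
  {"claw":0.3,"offset":[-5,12,0],"twist":[0.06,0.24,0]},
  {"claw":0.3,"offset":[-13.9,36.3,-8],"twist":[0.1,0.36,0]},
  {"claw":0.3,"offset":[-13.9,36.3,-8],"twist":[0.131,0.507,0]},
  {"claw":0.3,"offset":[-13.9,36.3,-8],"twist":[0.131,0.507,0]},
  {"claw":0.3,"offset":[-13.9,36.3,-8],"twist":[0.131,0.507,0]},
  {"claw":0.3,"offset":[-13.9,36.3,-8],"twist":[0.131,0.507,0]},
  {"claw":0.3,"offset":[-13.9,36.3,-8],"twist":[0.131,0.507,0]},
  {"claw":0.3,"offset":[-13.9,36.3,-8],"twist":[0.131,0.507,0]},
  {"claw":0.3,"offset":[-13.9,36.3,-8],"twist":[0.131,0.507,0]},
])

```text
time_s: 7.7
position: [0.4464, 0.3738, 0.2199]
tool_rot: [-0.001, 0.762, 0.647, -0.003]
force: [0.7, -0.5, 0.1]
width: 0.701
```

jog_arm([
  {"claw":0.3,"offset":[0,0,0],"twist":[0,0,0]},
  {"claw":0.3,"offset":[0,0,0],"twist":[0,0,0]},
  {"claw":0.3,"offset":[0,0,0],"twist":[0,0,0]},
])

```text
time_s: 7.95
position: [0.4494, 0.3709, 0.2229]
tool_rot: [0.0, 0.763, 0.646, -0.001]
force: [0.4, 0.1, 0.3]
width: 0.698
```

Run:
```python
from plan import *
f=grab('wrist','w6');o,Rc=cur();print(o['time_s'],o['position'],o['width'],toaxis(Rc,[0,0,-1]))
print(proj(f,[.4494,.3716,.083]),((np.array([.4494,.3716,.054])-o['position'])*100).round(2))
```

```text
8.0 [0.44987109 0.37071023 0.22355518] 0.6958015885078359 [8.32241131e-04 7.09566384e-05 0.00000000e+00]
[[321.25290024 219.18726663]] [ -0.05   0.09 -16.96]
```

View pics/w6.png

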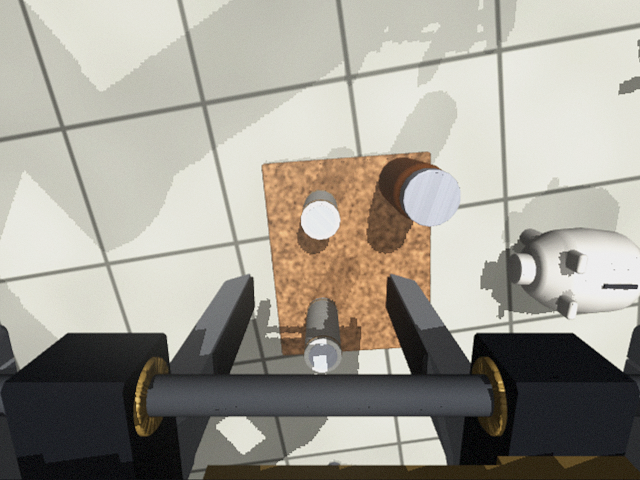

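Roll_75's top is at (320,219), and I predicted (321,219). Descending.

jog_arm([
  {"claw":0.3,"offset":[0,0.1,-4],"twist":[0,0,0]},
  {"claw":0.3,"offset":[0,0.1,-8],"twist":[0,0,0]},
  {"claw":0.3,"offset":[0,0.1,-12],"twist":[0,0,0]},
  {"claw":0.3,"offset":[0,0.1,-15],"twist":[0,0,0]},
  {"claw":0.3,"offset":[0,0.1,-17],"twist":[0,0,0]},
  {"claw":0.3,"offset":[0,0.1,-17],"twist":[0,0,0]},
  {"claw":0.3,"offset":[0,0.1,-17],"twist":[0,0,0]},
  {"claw":0.8,"offset":[0,0.1,-17],"twist":[0,0,0]},
  {"claw":0.8,"offset":[0,0.1,-17],"twist":[0,0,0]},
  {"claw":0.8,"offset":[0,0.1,-17],"twist":[0,0,0]},
])

```text
time_s: 8.83
position: [0.4509, 0.3734, 0.0565]
tool_rot: [0.001, 0.763, 0.646, 0.002]
force: [0.1, -0.6, -0.7]
width: 0.524
```

jog_arm([
  {"claw":0.8,"offset":[0,0,0],"twist":[0,0,0]},
  {"claw":0.8,"offset":[0,0,0],"twist":[0,0,0]},
  {"claw":0.8,"offset":[0,0,0],"twist":[0,0,0]},
  {"claw":0.8,"offset":[0,0,0],"twist":[0,0,0]},
  {"claw":0.8,"offset":[0,0,0],"twist":[0,0,0]},
  {"claw":0.8,"offset":[0,0,0],"twist":[0,0,0]},
])

```text
time_s: 9.33
position: [0.45, 0.3732, 0.0552]
tool_rot: [0.0, 0.763, 0.646, 0.001]
force: [-1.0, -0.6, 6.0]
width: 0.372
```

jog_arm([
  {"claw":0.8,"offset":[0,0,3],"twist":[0,0,0]},
  {"claw":0.8,"offset":[0,0,7],"twist":[0,0,0]},
  {"claw":0.8,"offset":[0,0,11],"twist":[0,0,0]},
  {"claw":0.8,"offset":[0,0,15],"twist":[0,0,0]},
  {"claw":0.8,"offset":[0,0,19],"twist":[0,0,0]},
  {"claw":0.8,"offset":[0,0,23],"twist":[0,0,0]},
  {"claw":0.8,"offset":[0,0,25],"twist":[0,0,0]},
  {"claw":0.8,"offset":[0,0,25],"twist":[0,0,0]},
])

```text
time_s: 10.0
position: [0.4513, 0.374, 0.31]
tool_rot: [0.001, 0.763, 0.646, 0.005]
force: [0.5, 0.5, -0.8]
width: 0.37
```

Run:
```python
from plan import *
o,Rc=cur();print(o['time_s'],o['position'],o['width'],o['force'],toaxis(Rc,-ax))
for h in (.12,): print(((MOUTH+ax*h-o['position'])*100).round(2))
```

```text
10.0 [0.45134119 0.37398677 0.31004338] 0.3701647533644015 [ 0.52507583  0.50546199 -0.83199509] [-0.13525172 -0.49746931 -0.00368769]
[ 13.01 -36.18   0.39]
```

jog_arm([
  {"claw":0.8,"offset":[4,-10,1.5],"twist":[0,0,0]},
  {"claw":0.8,"offset":[6,-16,1.5],"twist":[-0.03,-0.12,0]},
  {"claw":0.8,"offset":[8,-22,1.5],"twist":[-0.06,-0.24,0]},
  {"claw":0.8,"offset":[13,-36,1.5],"twist":[-0.1,-0.36,0]},
  {"claw":0.8,"offset":[13,-36,1.5],"twist":[-0.131,-0.507,0]},
  {"claw":0.8,"offset":[13,-36,1.5],"twist":[-0.131,-0.507,0]},
  {"claw":0.8,"offset":[13,-36,1.5],"twist":[-0.131,-0.507,0]},
  {"claw":0.8,"offset":[13,-36,1.5],"twist":[-0.131,-0.507,0]},
  {"claw":0.8,"offset":[13,-36,1.5],"twist":[-0.131,-0.507,0]},
  {"claw":0.8,"offset":[13,-36,1.5],"twist":[-0.131,-0.507,0]},
])

```text
time_s: 10.83
position: [0.5788, 0.0075, 0.3152]
tool_rot: [0.211, 0.739, 0.623, 0.147]
force: [-0.8, -0.5, -2.8]
width: 0.371
```

jog_arm([
  {"claw":0.8,"offset":[0,0,0],"twist":[0,0,0]},
  {"claw":0.8,"offset":[0,0,0],"twist":[0,0,0]},
  {"claw":0.8,"offset":[0,0,0],"twist":[0,0,0]},
])

```text
time_s: 11.08
position: [0.5786, 0.0143, 0.3173]
tool_rot: [0.21, 0.737, 0.625, 0.149]
force: [0.4, 0.6, -1.9]
width: 0.373
```

Run:
```python
from plan import *
f=grab('wrist');o,Rc=cur();print(o['time_s'],o['position'],o['width'],o['force'],toaxis(Rc,-ax))
for h in (.055,.04,.005): print(((MOUTH+ax*h-o['position'])*100).round(2))
im=f['img'][:,:,::-1].copy()
y=np.cross(ax,[1,0,0]);y/=np.linalg.norm(y);x=np.cross(y,ax)
t=np.linspace(0,2*np.pi,60)
for c,r in ((MOUTH,.0345),):
    P=c+r*(np.cos(t)[:,None]*x+np.sin(t)[:,None]*y)
    for u in proj(f,P): cv2.circle(im,tuple(np.round(u).astype(int)),0,(0,0,255),-1)
cv2.imwrite('pics/w7.png',cv2.resize(im[130:340,220:430],None,fx=2.8,fy=2.8,interpolation=cv2.INTER_CUBIC))
```

```text
11.1333 [0.57872551 0.01454278 0.31790912] 0.3707187968918535 [ 0.33142696  0.34246675 -1.908316  ] [-0.00161744 -0.00067122 -0.00080706]
[ 3.42 -1.05 -6.03]
[ 4.14 -1.23 -7.33]
[  5.84  -1.67 -10.36]
```

View pics/w7.png

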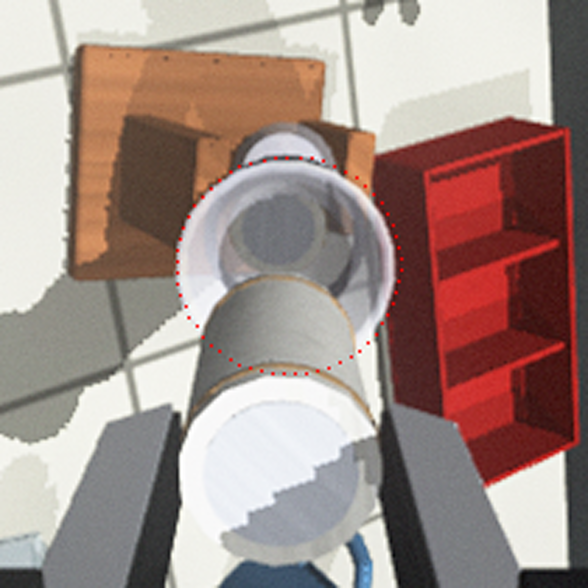

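jog_arm([
  {"claw":0.8,"offset":[2,-0.6,-3.5],"twist":[0,0,0]},
  {"claw":0.8,"offset":[3.4,-1.05,-6.0],"twist":[0,0,0]},
  {"claw":0.8,"offset":[3.4,-1.05,-6.0],"twist":[0,0,0]},
  {"claw":0.8,"offset":[3.4,-1.05,-6.0],"twist":[0,0,0]},
  {"claw":0.8,"offset":[3.4,-1.05,-6.0],"twist":[0,0,0]},
])

```text
time_s: 11.55
position: [0.6136, 0.0035, 0.2607]
tool_rot: [0.212, 0.736, 0.625, 0.151]
force: [0.0, 0.2, -1.2]
width: 0.373
```

```bash
cat > st.py <<'E'
from plan import *
o,Rc=cur();d=o['position']-MOUTH;h=d@ax;print(o['time_s'],o['position'].round(4),'F',o['force'].round(1),'w',o['width'],'h',h.round(4),'lat',(d-h*ax).round(4),'tw',toaxis(Rc,-ax).round(4))
import sys
for hh in map(float,sys.argv[1:]): print(hh,((MOUTH+ax*hh-o['position'])*100).round(2))
E
python3 st.py .04 .025 .005
```

```text
11.55 [0.6136 0.0035 0.2607] F [ 0.   0.2 -1.2] w 0.37281433655225166 h 0.0572 lat [ 0.0018 -0.0009  0.0012] tw [-0.0006  0.003  -0.0008]
0.04 [ 0.65 -0.13 -1.61]
0.025 [ 1.38 -0.32 -2.91]
0.005 [ 2.35 -0.57 -4.64]
```

jog_arm([
  {"claw":0.8,"offset":[0.6,-0.15,-1.4],"twist":[0,0,0]},
  {"claw":0.8,"offset":[1.35,-0.35,-2.9],"twist":[0,0,0]},
  {"claw":0.8,"offset":[1.35,-0.35,-2.9],"twist":[0,0,0]},
  {"claw":0.8,"offset":[1.35,-0.35,-2.9],"twist":[0,0,0]},
  {"claw":0.8,"offset":[1.35,-0.35,-2.9],"twist":[0,0,0]},
])

```text
time_s: 11.97
position: [0.6275, -0.0008, 0.2327]
tool_rot: [0.213, 0.736, 0.624, 0.151]
force: [1.1, 0.5, -1.5]
width: 0.375
```

```bash
python3 st.py .005
```

```text
11.9667 [ 0.6275 -0.0008  0.2327] F [ 1.1  0.5 -1.5] w 0.3748963922305014 h 0.0257 lat [ 0.0004 -0.0012  0.0004] tw [ 0.0003  0.0045 -0.0005]
0.005 [ 0.96 -0.14 -1.83]
```

jog_arm([
  {"claw":0.8,"offset":[0.3,-0.05,-0.6],"twist":[0,0,0]},
  {"claw":0.8,"offset":[0.65,-0.1,-1.2],"twist":[0,0,0]},
  {"claw":0.8,"offset":[0.95,-0.15,-1.8],"twist":[0,0,0]},
  {"claw":0.8,"offset":[0.95,-0.15,-1.8],"twist":[0,0,0]},
  {"claw":0.8,"offset":[0.95,-0.15,-1.8],"twist":[0,0,0]},
])

```text
time_s: 12.38
position: [0.6362, -0.0028, 0.2113]
tool_rot: [0.211, 0.737, 0.624, 0.149]
force: [1.5, 0.1, -1.3]
width: 0.378
```

```bash
python3 st.py .005
```

```text
12.3833 [ 0.6362 -0.0028  0.2113] F [ 1.5  0.1 -1.3] w 0.378007776041122 h 0.0027 lat [-0.002  -0.0003 -0.0011] tw [-0.0003 -0.0004 -0.0001]
0.005 [0.09 0.06 0.3 ]
```

jog_arm([
  {"claw":0.3,"offset":[0,0,0.2],"twist":[0,0,0]},
  {"claw":0.1,"offset":[0,0,0.2],"twist":[0,0,0]},
  {"claw":0,"offset":[0,0,0.2],"twist":[0,0,0]},
  {"claw":0,"offset":[0,0,0.2],"twist":[0,0,0]},
  {"claw":0,"offset":[0,0,0.2],"twist":[0,0,0]},
  {"claw":0,"offset":[-0.5,0.1,0.9],"twist":[0,0,0]},
  {"claw":0,"offset":[-1.9,0.5,3.5],"twist":[0,0,0]},
  {"claw":0,"offset":[-3.9,1,7],"twist":[0,0,0]},
  {"claw":0,"offset":[-5.8,1.5,10.4],"twist":[0,0,0]},
  {"claw":0,"offset":[-6.6,1.7,12],"twist":[0,0,0]},
])

```text
time_s: 13.22
position: [0.5701, 0.0147, 0.3388]
tool_rot: [0.215, 0.736, 0.624, 0.152]
force: [0.9, -0.3, 0.3]
width: 0.999
```

```bash
python3 st.py
python3 - <<'E'
from plan import *
f=grab('wrist');im=f['img'][:,:,::-1]
s=grab('scene')['img'][:,:,::-1]
cv2.imwrite('pics/w8.png',np.hstack([cv2.resize(im[130:330,220:420],(400,400)),cv2.resize(s[200:320,200:320],(400,400))]))
E
```

```text
13.2167 [0.5701 0.0147 0.3388] F [ 0.9 -0.3  0.3] w 0.9992237783910327 h 0.1473 lat [ 0.002  -0.0009  0.0012] tw [ 0.001   0.009  -0.0007]
```

View pics/w8.png

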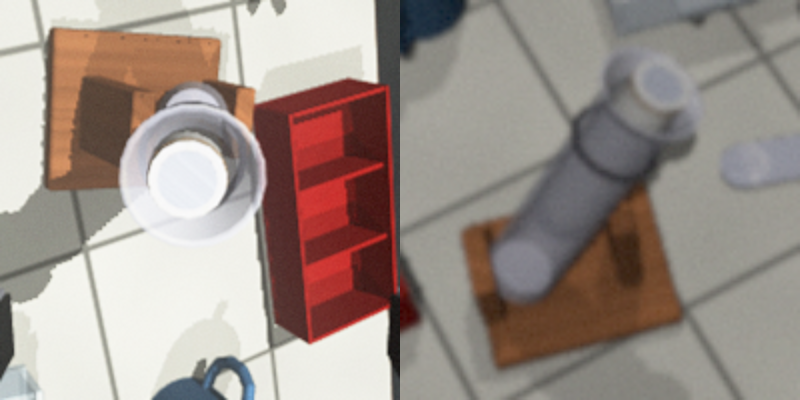

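jog_arm([
  {"claw":0,"offset":[-2,-3,1],"twist":[0.03,0.12,0]},
  {"claw":0,"offset":[-4,-7,0],"twist":[0.06,0.24,0]},
  {"claw":0,"offset":[-4.1,-11,0],"twist":[0.1,0.36,0]},
  {"claw":0,"offset":[-4.1,-24.6,-5],"twist":[0.131,0.507,0]},
  {"claw":0,"offset":[-4.1,-24.6,-5],"twist":[0.131,0.507,0]},
  {"claw":0,"offset":[-4.1,-24.6,-5],"twist":[0.131,0.507,0]},
  {"claw":0,"offset":[-4.1,-24.6,-5],"twist":[0.131,0.507,0]},
  {"claw":0,"offset":[-4.1,-24.6,-5],"twist":[0.131,0.507,0]},
  {"claw":0,"offset":[-4.1,-24.6,-5],"twist":[0.131,0.507,0]},
  {"claw":0,"offset":[-4.1,-24.6,-5],"twist":[0.131,0.507,0]},
])

```text
time_s: 14.15
position: [0.5293, -0.231, 0.2817]
tool_rot: [-0.0, 0.763, 0.647, 0.0]
force: [0.2, 0.6, -0.0]
width: 1.002
```

jog_arm([
  {"claw":0,"offset":[0,0,0],"twist":[0,0,0]},
  {"claw":0,"offset":[0,0,0],"twist":[0,0,0]},
])

```text
time_s: 14.32
position: [0.5298, -0.2306, 0.2831]
tool_rot: [0.001, 0.762, 0.647, 0.001]
force: [1.1, -1.1, -0.3]
width: 0.996
```

Run:
```python
from plan import *
f=grab('wrist','w9');o,Rc=cur();print(o['time_s'],o['position'],o['width'],toaxis(Rc,[0,0,-1]))
print(proj(f,[.529,-.231,.166]),((np.array([.529,-.231,.112])-o['position'])*100).round(2))
```

```text
14.3667 [ 0.52977852 -0.23069889  0.28306818] 0.997454035960038 [0.00074851 0.00221427 0.        ]
[[320.22782742 226.55848738]] [ -0.08  -0.03 -17.11]
```

View pics/w9.png

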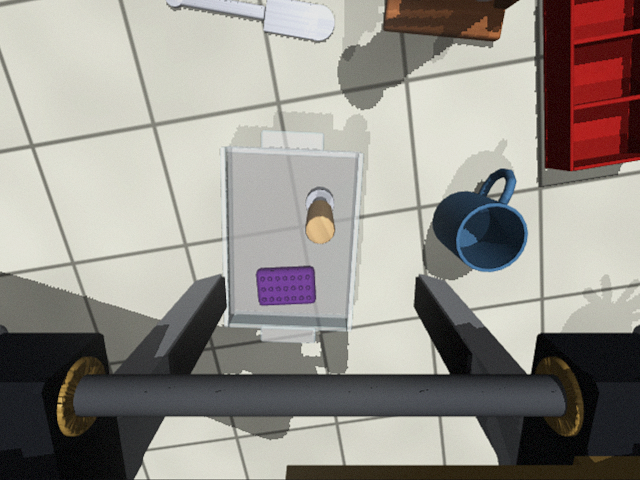

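jog_arm([
  {"claw":0,"offset":[-0.1,-0.25,-4],"twist":[0,0,0]},
  {"claw":0,"offset":[-0.1,-0.25,-8],"twist":[0,0,0]},
  {"claw":0,"offset":[-0.1,-0.25,-12],"twist":[0,0,0]},
  {"claw":0,"offset":[-0.1,-0.25,-15],"twist":[0,0,0]},
  {"claw":0,"offset":[-0.1,-0.25,-17],"twist":[0,0,0]},
  {"claw":0.5,"offset":[-0.1,-0.25,-17],"twist":[0,0,0]},
  {"claw":0.9,"offset":[-0.1,-0.25,-17],"twist":[0,0,0]},
  {"claw":0.9,"offset":[-0.1,-0.25,-17],"twist":[0,0,0]},
  {"claw":0.9,"offset":[-0.1,-0.25,-17],"twist":[0,0,0]},
  {"claw":0.9,"offset":[-0.1,-0.25,-17],"twist":[0,0,0]},
], newtons=50)

```text
time_s: 15.2
position: [0.5297, -0.235, 0.1146]
tool_rot: [0.002, 0.763, 0.646, 0.001]
force: [-0.4, -0.4, -0.1]
width: 0.682
```

jog_arm([
  {"claw":0.9,"offset":[0,0,0],"twist":[0,0,0]},
  {"claw":0.9,"offset":[0,0,0],"twist":[0,0,0]},
  {"claw":0.9,"offset":[0,0,0],"twist":[0,0,0]},
  {"claw":0.9,"offset":[0,0,0],"twist":[0,0,0]},
  {"claw":0.9,"offset":[0,0,0],"twist":[0,0,0]},
  {"claw":0.9,"offset":[0,0,0],"twist":[0,0,0]},
  {"claw":0.9,"offset":[0,0,0],"twist":[0,0,0]},
  {"claw":0.9,"offset":[0,0,0],"twist":[0,0,0]},
])

```text
time_s: 15.87
position: [0.5284, -0.2342, 0.1122]
tool_rot: [0.0, 0.763, 0.646, 0.0]
force: [0.8, -0.4, -0.4]
width: 0.265
```

```bash
python3 st.py
python3 - <<'E'
from plan import *
f=grab('wrist','w10');o,Rc=cur()
p=o['position'];z=p[2]
print('pred top',proj(f,[p[0],p[1],.166]))
E
```

```text
15.8667 [ 0.5284 -0.2342  0.1122] F [ 0.8 -0.4 -0.4] w 0.2654768315309938 h -0.0599 lat [-0.1401 -0.2239 -0.0459] tw [-1.311e-01 -5.059e-01 -1.000e-04]
pred top [[323.27770601 319.94808384]]
```

View pics/w10.png

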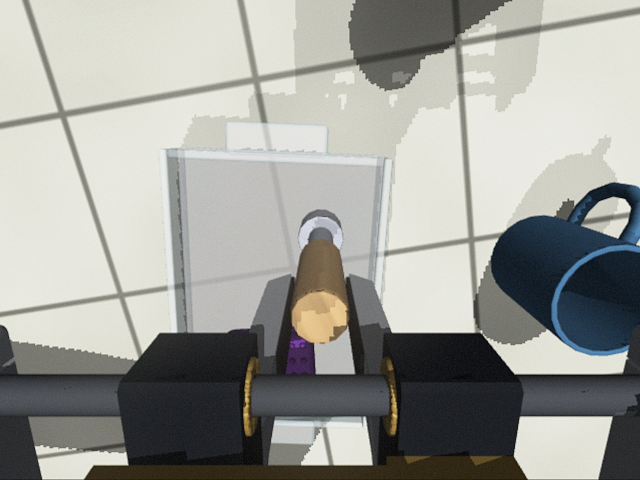

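jog_arm([
  {"claw":0.9,"offset":[0,0,2],"twist":[0,0,0]},
  {"claw":0.9,"offset":[0,0,5],"twist":[0,0,0]},
  {"claw":0.9,"offset":[0,0,8],"twist":[0,0,0]},
  {"claw":0.9,"offset":[0,0,12],"twist":[0,0,0]},
  {"claw":0.9,"offset":[0,0,16],"twist":[0,0,0]},
  {"claw":0.9,"offset":[0,0,20],"twist":[0,0,0]},
  {"claw":0.9,"offset":[0,0,24],"twist":[0,0,0]},
  {"claw":0.9,"offset":[0,0,27],"twist":[0,0,0]},
  {"claw":0.9,"offset":[0,0,27],"twist":[0,0,0]},
  {"claw":0.9,"offset":[0,0,27],"twist":[0,0,0]},
])

```text
time_s: 16.75
position: [0.5288, -0.2346, 0.3836]
tool_rot: [0.002, 0.763, 0.646, 0.001]
force: [0.4, -0.4, -2.1]
width: 0.269
```

```bash
python3 st.py .2 .151
```

```text
16.75 [ 0.5288 -0.2346  0.3836] F [ 0.4 -0.4 -2.1] w 0.2685495273975056 h 0.1749 lat [-0.026  -0.2537  0.0221] tw [-1.294e-01 -5.035e-01  5.000e-04]
0.2 [ 1.39 25.68 -0.04]
0.151 [ 3.76 25.07 -4.28]
```

jog_arm([
  {"claw":0.9,"offset":[0,3,1],"twist":[0,0,0]},
  {"claw":0.9,"offset":[0,6,1],"twist":[-0.03,-0.1,0]},
  {"claw":0.9,"offset":[0,9,1],"twist":[-0.05,-0.2,0]},
  {"claw":0.9,"offset":[0.5,12,1],"twist":[-0.08,-0.3,0]},
  {"claw":0.9,"offset":[1,16,0.5],"twist":[-0.1,-0.4,0]},
  {"claw":0.9,"offset":[1.4,20,0],"twist":[-0.13,-0.505,0]},
  {"claw":0.9,"offset":[1.4,23,0],"twist":[-0.13,-0.505,0]},
  {"claw":0.9,"offset":[1.4,25.7,0],"twist":[-0.13,-0.505,0]},
  {"claw":0.9,"offset":[1.4,25.7,0],"twist":[-0.13,-0.505,0]},
  {"claw":0.9,"offset":[1.4,25.7,0],"twist":[-0.13,-0.505,0]},
])

```text
time_s: 17.58
position: [0.5412, 0.0243, 0.3785]
tool_rot: [0.209, 0.737, 0.626, 0.148]
force: [-0.5, -0.3, -1.2]
width: 0.271
```

jog_arm([
  {"claw":0.9,"offset":[0,0,0],"twist":[0,0,0]},
  {"claw":0.9,"offset":[0,0,0],"twist":[0,0,0]},
])

```text
time_s: 17.75
position: [0.5422, 0.0216, 0.3806]
tool_rot: [0.21, 0.738, 0.624, 0.148]
force: [-0.3, 0.6, -0.8]
width: 0.267
```

```bash
python3 st.py .15 .126 .106
python3 - <<'E'
from plan import *
f=grab('wrist');o,Rc=cur();p=o['position'];z=Rc.apply([0,0,1])
im=f['img'][:,:,::-1].copy()
x,y=Rc.apply([1,0,0]),Rc.apply([0,1,0]);t=np.linspace(0,2*np.pi,60)[:,None]
for c,r in ((p-z*.054,.013),(p+z*.076,.017),(p+z*.106,.017)):
    for u in proj(f,c+r*(np.cos(t)*x+np.sin(t)*y)): cv2.circle(im,tuple(np.round(u).astype(int)),0,(0,0,255),-1)
cv2.imwrite('pics/w11.png',cv2.resize(im[130:350,210:430],None,fx=2.6,fy=2.6,interpolation=cv2.INTER_CUBIC))
E
```

```text
17.75 [0.5422 0.0216 0.3806] F [-0.3  0.6 -0.8] w 0.2666211733853697 h 0.1979 lat [-0.0015 -0.0003 -0.0008] tw [-0.0005 -0.0038  0.0003]
0.15 [ 2.47 -0.57 -4.07]
0.126 [ 3.63 -0.87 -6.15]
0.106 [ 4.6  -1.12 -7.88]
```

View pics/w11.png

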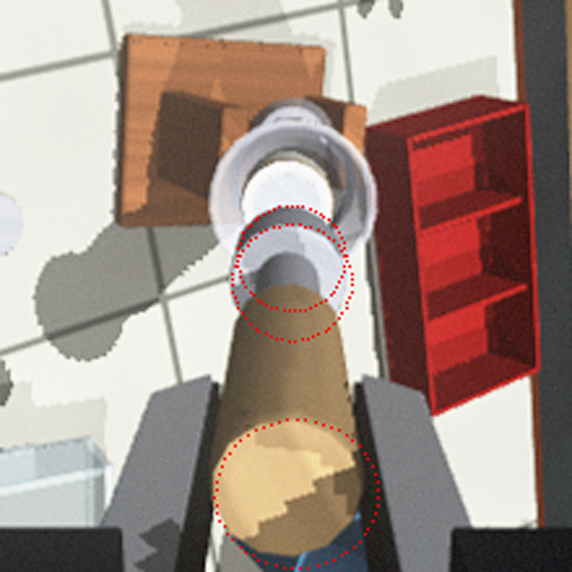

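jog_arm([
  {"claw":0.9,"offset":[1.2,-0.3,-2],"twist":[0,0,0]},
  {"claw":0.9,"offset":[2.5,-0.6,-4.1],"twist":[0,0,0]},
  {"claw":0.9,"offset":[3.6,-0.9,-6.1],"twist":[0,0.003,0]},
  {"claw":0.9,"offset":[3.6,-0.9,-6.1],"twist":[0,0.003,0]},
  {"claw":0.9,"offset":[3.6,-0.9,-6.1],"twist":[0,0.003,0]},
  {"claw":0.9,"offset":[3.6,-0.9,-6.1],"twist":[0,0.003,0]},
], newtons=60)

```text
time_s: 18.3
position: [0.5787, 0.013, 0.3225]
tool_rot: [0.21, 0.738, 0.624, 0.149]
force: [0.7, -0.0, -1.7]
width: 0.267
```

```bash
python3 st.py .106 .086 .053 .048
python3 - <<'E'
from plan import *
f=grab('wrist');im=f['img'][:,:,::-1]
s=grab('scene')['img'][:,:,::-1]
cv2.imwrite('pics/w12.png',np.hstack([cv2.resize(im[130:330,220:420],(400,400)),cv2.resize(s[180:300,200:320],(400,400))]))
E
```

```text
18.3 [0.5787 0.013  0.3225] F [ 0.7 -0.  -1.7] w 0.26736454075499805 h 0.1289 lat [ 0.0016 -0.0003  0.0009] tw [-0.0004 -0.0027  0.0001]
0.106 [ 0.95 -0.26 -2.07]
0.086 [ 1.92 -0.51 -3.8 ]
0.053 [ 3.52 -0.92 -6.66]
0.048 [ 3.76 -0.98 -7.09]
```

View pics/w12.png

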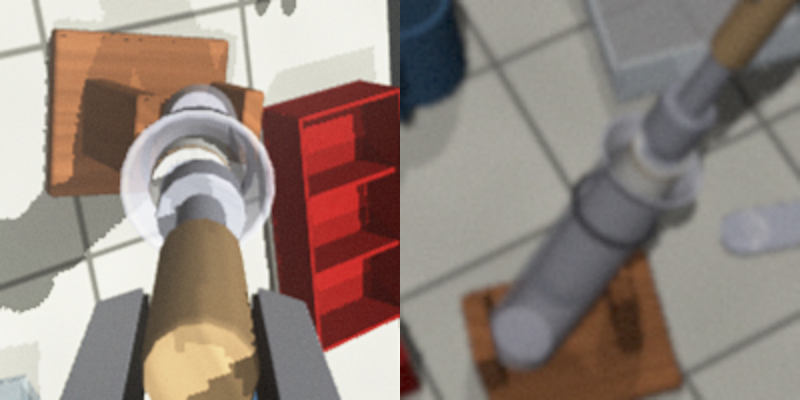

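jog_arm([
  {"claw":0.9,"offset":[0.3,-0.1,-0.7],"twist":[0,0,0]},
  {"claw":0.9,"offset":[0.65,-0.2,-1.4],"twist":[0,0,0]},
  {"claw":0.9,"offset":[0.95,-0.25,-2.05],"twist":[0,0,0]},
  {"claw":0.9,"offset":[1.3,-0.35,-2.7],"twist":[0,0,0]},
  {"claw":0.9,"offset":[1.3,-0.35,-2.7],"twist":[0,0,0]},
  {"claw":0.9,"offset":[1.3,-0.35,-2.7],"twist":[0,0,0]},
])

```text
time_s: 18.9
position: [0.5917, 0.0102, 0.2943]
tool_rot: [0.21, 0.737, 0.625, 0.148]
force: [0.1, 0.0, -0.2]
width: 0.267
```

```bash
python3 st.py .086 .053 .048
```

```text
18.9 [0.5917 0.0102 0.2943] F [ 0.1  0.  -0.2] w 0.26705172827034074 h 0.0977 lat [-0.0005  0.0008 -0.0004] tw [-0.001  -0.0035 -0.0001]
0.086 [ 0.62 -0.22 -0.98]
0.053 [ 2.22 -0.64 -3.84]
0.048 [ 2.46 -0.7  -4.27]
```

jog_arm([
  {"claw":0.9,"offset":[0.3,-0.1,-0.5],"twist":[0,0,0]},
  {"claw":0.9,"offset":[0.62,-0.2,-1.0],"twist":[0,0,0]},
  {"claw":0.9,"offset":[0.9,-0.28,-1.6],"twist":[0,0,0]},
  {"claw":0.9,"offset":[1.2,-0.35,-2.1],"twist":[0,0,0]},
  {"claw":0.9,"offset":[1.2,-0.35,-2.1],"twist":[0,0,0]},
])

```text
time_s: 19.32
position: [0.6035, 0.0066, 0.2717]
tool_rot: [0.209, 0.737, 0.625, 0.148]
force: [-0.4, 0.3, -1.0]
width: 0.268
```

```bash
python3 st.py .06 .053 .048
```

```text
19.3167 [0.6035 0.0066 0.2717] F [-0.4  0.3 -1. ] w 0.2677238669310596 h 0.072 lat [-0.0011  0.0004 -0.0007] tw [-0.0013 -0.0051  0.    ]
0.06 [ 0.69 -0.19 -0.97]
0.053 [ 1.03 -0.28 -1.58]
0.048 [ 1.27 -0.34 -2.01]
```

Run:
```python
from plan import *
f=grab('wrist');im=f['img'][:,:,::-1]
s=grab('scene')['img'][:,:,::-1]
cv2.imwrite('pics/w13.png',np.hstack([cv2.resize(im[130:330,220:420],(400,400)),cv2.resize(s[180:300,200:320],(400,400))]))
```

```text
(no output)
```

View pics/w13.png

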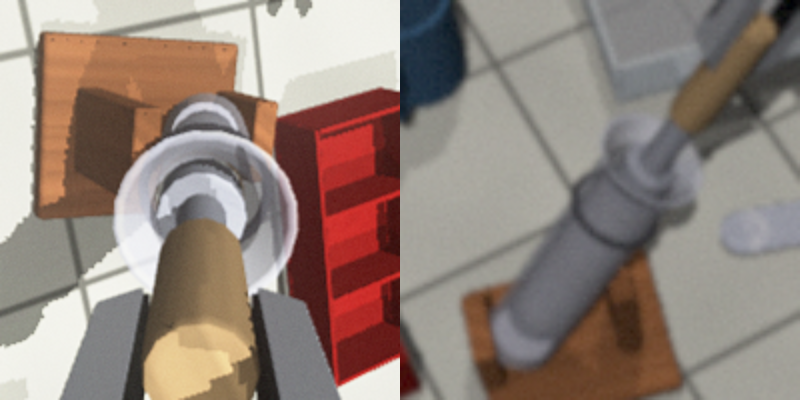

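jog_arm([
  {"claw":0.9,"offset":[0.35,-0.1,-0.5],"twist":[0,0,0]},
  {"claw":0.9,"offset":[0.7,-0.19,-1.0],"twist":[0,0,0]},
  {"claw":0.9,"offset":[0.9,-0.25,-1.35],"twist":[0,0,0]},
  {"claw":0.9,"offset":[1.03,-0.28,-1.6],"twist":[0,0,0]},
  {"claw":0.9,"offset":[1.03,-0.28,-1.6],"twist":[0,0,0]},
])

```text
time_s: 19.83
position: [0.6134, 0.004, 0.2562]
tool_rot: [0.209, 0.737, 0.625, 0.148]
force: [-0.5, -0.6, -1.8]
width: 0.266
```

```bash
python3 st.py .053 .048
```

```text
19.8333 [0.6134 0.004  0.2562] F [-0.5 -0.6 -1.8] w 0.26552959348880684 h 0.0535 lat [-0.0002  0.0001 -0.0001] tw [-0.0014 -0.0057  0.    ]
0.053 [ 0.05 -0.01 -0.03]
0.048 [ 0.29 -0.08 -0.46]
```

Pressing in further, 2 mm per row, until there is a clear force.

jog_arm([
  {"claw":0.9,"offset":[0.1,-0.03,-0.17],"twist":[0,0,0]},
  {"claw":0.9,"offset":[0.2,-0.05,-0.35],"twist":[0,0,0]},
  {"claw":0.9,"offset":[0.2,-0.05,-0.35],"twist":[0,0,0]},
])

```text
time_s: 20.08
position: [0.6164, 0.0036, 0.2575]
tool_rot: [0.211, 0.737, 0.625, 0.149]
force: [-15.0, 4.6, 15.3]
width: 0.264
```

```bash
python3 st.py
```

```text
20.0833 [0.6164 0.0036 0.2575] F [-15.    4.6  15.3] w 0.26420726764072794 h 0.0531 lat [ 0.0027 -0.0002  0.0015] tw [-0.0007 -0.001  -0.0003]
```

jog_arm([
  {"claw":0.9,"offset":[0,0,-0.15],"twist":[0,0,0]},
  {"claw":0.9,"offset":[0,0,-0.15],"twist":[0,0,0]},
  {"claw":0.9,"offset":[0,0,-0.15],"twist":[0,0,0]},
  {"claw":0.9,"offset":[0,0,-0.15],"twist":[0,0,0]},
])

```text
time_s: 20.42
position: [0.6166, 0.0038, 0.2575]
tool_rot: [0.211, 0.737, 0.625, 0.15]
force: [-18.9, 4.1, 20.4]
width: 0.272
```

```bash
python3 st.py
python3 - <<'E'
from plan import *
f=grab('wrist');im=f['img'][:,:,::-1]
s=grab('scene')['img'][:,:,::-1]
cv2.imwrite('pics/w14.png',np.hstack([cv2.resize(im[130:330,220:420],(400,400)),cv2.resize(s[200:300,210:310],(400,400),interpolation=cv2.INTER_CUBIC)]))
E
python3 st.py
```

```text
20.4167 [0.6166 0.0038 0.2575] F [-18.9   4.1  20.4] w 0.27151631926846964 h 0.053 lat [ 0.0027 -0.0001  0.0015] tw [-0.0005  0.0003 -0.0003]
20.5167 [0.6166 0.0037 0.2575] F [-18.6   4.1  20.1] w 0.2682051298645656 h 0.053 lat [ 0.0028 -0.0001  0.0016] tw [-0.0005  0.0004 -0.0003]
```

View pics/w14.png

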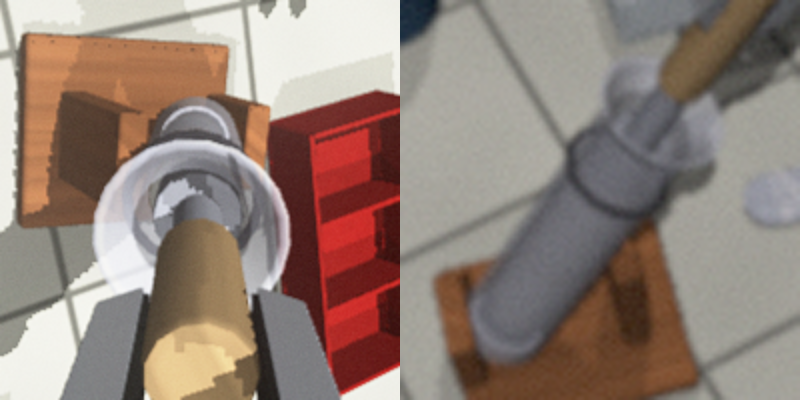

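The foot is 53 mm below the rim with a steady 27 N static load, so the follower is on its stop. Withdrawing along the axis.

jog_arm([
  {"claw":0.9,"offset":[-0.6,0.1,0.8],"twist":[0,0,0]},
  {"claw":0.9,"offset":[-1.3,0.25,2.0],"twist":[0,0,0]},
  {"claw":0.9,"offset":[-2.7,0.6,4.4],"twist":[0,0,0]},
  {"claw":0.9,"offset":[-4.4,1.1,7.4],"twist":[0,0,0]},
  {"claw":0.9,"offset":[-6.1,1.5,10.4],"twist":[0,0,0]},
  {"claw":0.9,"offset":[-7.6,1.9,13.2],"twist":[0,0,0]},
  {"claw":0.9,"offset":[-7.6,1.9,13.5],"twist":[0,0,0]},
  {"claw":0.9,"offset":[-7.6,1.9,13.5],"twist":[0,0,0]},
  {"claw":0.9,"offset":[-7.6,1.9,13.5],"twist":[0,0,0]},
])

```text
time_s: 21.27
position: [0.5397, 0.0223, 0.3851]
tool_rot: [0.209, 0.738, 0.625, 0.147]
force: [-0.0, -0.0, -2.6]
width: 0.266
```

```bash
python3 st.py
python3 - <<'E'
from plan import *
f=grab('wrist');im=f['img'][:,:,::-1]
s=grab('scene')['img'][:,:,::-1]
cv2.imwrite('pics/w15.png',np.hstack([cv2.resize(im[130:330,220:420],(400,400)),cv2.resize(s[200:300,210:310],(400,400),interpolation=cv2.INTER_CUBIC)]))
o,Rc=cur();print(toaxis(Rc,[0,0,-1]),((np.array([.5284,-.2335,.3])-o['position'])*100).round(2))
E
```

```text
21.2667 [0.5397 0.0223 0.3851] F [-0.  -0.  -2.6] w 0.26598803725223574 h 0.2031 lat [-0.0015 -0.0003 -0.0008] tw [-0.0014 -0.0062  0.0001]
[0.12942111 0.49798899 0.        ] [ -1.1  -25.58  -8.36]
```

View pics/w15.png

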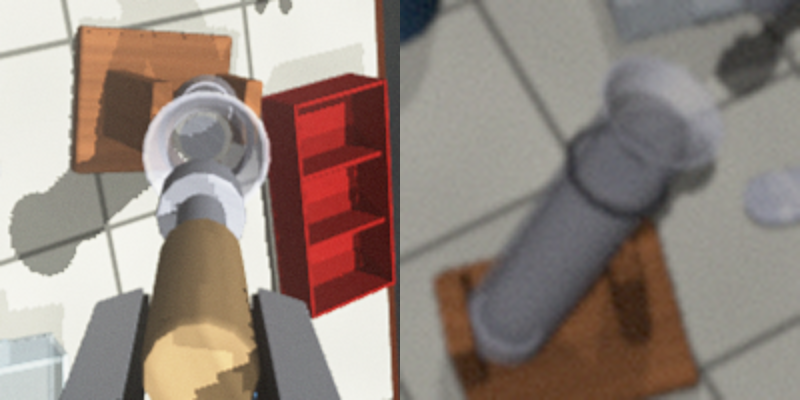

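jog_arm([
  {"claw":0.9,"offset":[0,-3,1],"twist":[0,0,0]},
  {"claw":0.9,"offset":[0,-6,1],"twist":[0.03,0.1,0]},
  {"claw":0.9,"offset":[0,-9,1],"twist":[0.05,0.2,0]},
  {"claw":0.9,"offset":[-0.5,-12,1],"twist":[0.08,0.3,0]},
  {"claw":0.9,"offset":[-1.1,-16,0.5],"twist":[0.1,0.4,0]},
  {"claw":0.9,"offset":[-1.1,-20,-2],"twist":[0.129,0.498,0]},
  {"claw":0.9,"offset":[-1.1,-23.5,-5],"twist":[0.129,0.498,0]},
  {"claw":0.9,"offset":[-1.1,-25.6,-8.4],"twist":[0.129,0.498,0]},
  {"claw":0.9,"offset":[-1.1,-25.6,-8.4],"twist":[0.129,0.498,0]},
  {"claw":0.9,"offset":[-1.1,-25.6,-8.4],"twist":[0.129,0.498,0]},
])

```text
time_s: 22.2
position: [0.5268, -0.2339, 0.2972]
tool_rot: [-0.003, 0.764, 0.645, 0.0]
force: [-0.8, 0.3, -2.0]
width: 0.267
```

jog_arm([
  {"claw":0.9,"offset":[0,0,-4],"twist":[0,0,0]},
  {"claw":0.9,"offset":[0,0,-8],"twist":[0,0,0]},
  {"claw":0.9,"offset":[0,0,-12],"twist":[0,0,0]},
  {"claw":0.9,"offset":[0,0,-15],"twist":[0,0,0]},
  {"claw":0.9,"offset":[0,0,-15],"twist":[0,0,0]},
  {"claw":0.9,"offset":[0,0,-15],"twist":[0,0,0]},
  {"claw":0.9,"offset":[0,0,-15],"twist":[0,0,0]},
  {"claw":0.9,"offset":[0,0,-15],"twist":[0,0,0]},
])

```text
time_s: 22.87
position: [0.531, -0.2346, 0.1574]
tool_rot: [0.005, 0.763, 0.647, 0.003]
force: [0.1, -0.2, -2.9]
width: 0.266
```

Run:
```python
from plan import *
f=grab('wrist','w16');o,Rc=cur();print(o['time_s'],o['position'],o['width'],o['force'],toaxis(Rc,[0,0,-1]))
im=f['img'][:,:,::-1].copy();p=o['position'];z=Rc.apply([0,0,1])
x,y=Rc.apply([1,0,0]),Rc.apply([0,1,0]);t=np.linspace(0,2*np.pi,60)[:,None]
for c,r in ((p-z*.054,.013),(p+z*.076,.017)):
    for u in proj(f,c+r*(np.cos(t)*x+np.sin(t)*y)): cv2.circle(im,tuple(np.round(u).astype(int)),0,(0,0,255),-1)
s=grab('scene')['img'][:,:,::-1]
cv2.imwrite('pics/w16.png',np.hstack([cv2.resize(im[150:350,220:420],(400,400)),cv2.resize(s[120:220,230:330],(400,400),interpolation=cv2.INTER_CUBIC)]))
```

```text
22.9167 [ 0.53069621 -0.23450426  0.1569879 ] 0.2652225347683474 [-0.25403176 -0.68754753 -2.09014349] [0.00440967 0.01012159 0.        ]
```

View pics/w16.png

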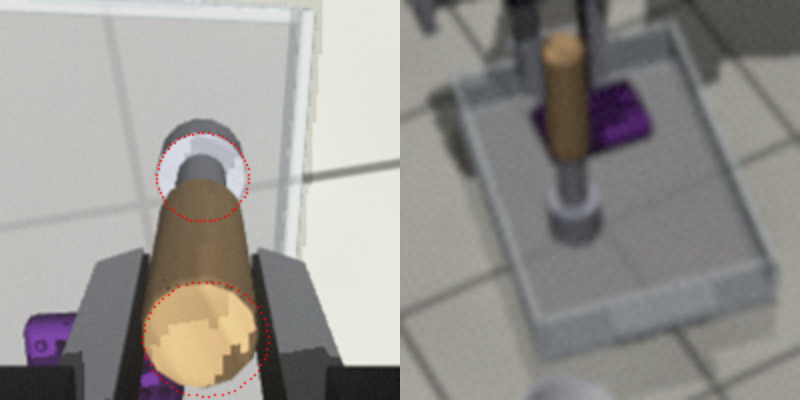

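jog_arm([
  {"claw":0.9,"offset":[0,0,-1.5],"twist":[0.003,0.005,0]},
  {"claw":0.9,"offset":[0,0,-3],"twist":[0.003,0.005,0]},
  {"claw":0.9,"offset":[0,0,-4],"twist":[0.003,0.005,0]},
  {"claw":0.9,"offset":[0,0,-4],"twist":[0.003,0.005,0]},
  {"claw":0.9,"offset":[0,0,-4],"twist":[0.003,0.005,0]},
  {"claw":0.9,"offset":[0,0,-4],"twist":[0.003,0.005,0]},
])

```text
time_s: 23.47
position: [0.5288, -0.2337, 0.1133]
tool_rot: [-0.001, 0.763, 0.646, 0.001]
force: [1.1, -0.8, -1.6]
width: 0.266
```

```bash
python3 -c "
from plan import *
o,Rc=cur();print(o['position'],o['force'],toaxis(Rc,[0,0,-1]))"
```

```text
[ 0.52875929 -0.23365242  0.11331243] [ 1.11250597 -0.76770805 -1.63263739] [-2.01582135e-03 -1.27665174e-05 -0.00000000e+00]
```

jog_arm([
  {"claw":0.9,"offset":[0,0,-0.1],"twist":[0,0,0]},
  {"claw":0.9,"offset":[0,0,-0.2],"twist":[0,0,0]},
  {"claw":0.9,"offset":[0,0,-0.2],"twist":[0,0,0]},
  {"claw":0.9,"offset":[0,0,-0.2],"twist":[0,0,0]},
])

```text
time_s: 23.8
position: [0.5287, -0.2336, 0.1113]
tool_rot: [-0.001, 0.763, 0.646, 0.001]
force: [0.6, -0.7, -2.0]
width: 0.266
```

jog_arm([
  {"claw":0.9,"offset":[0,0,-0.1],"twist":[0,0,0]},
  {"claw":0.9,"offset":[0,0,-0.2],"twist":[0,0,0]},
  {"claw":0.9,"offset":[0,0,-0.2],"twist":[0,0,0]},
  {"claw":0.9,"offset":[0,0,-0.2],"twist":[0,0,0]},
])

```text
time_s: 24.13
position: [0.529, -0.2338, 0.1101]
tool_rot: [-0.0, 0.763, 0.647, 0.001]
force: [-1.5, -0.2, 4.4]
width: 0.268
```

Contact at TCP z = 0.110 m: the force went from -2 to +4.4 N. Releasing gently.

jog_arm([
  {"claw":0.7,"offset":[0,0,0.05],"twist":[0,0,0]},
  {"claw":0.5,"offset":[0,0,0.05],"twist":[0,0,0]},
  {"claw":0.3,"offset":[0,0,0.05],"twist":[0,0,0]},
  {"claw":0.1,"offset":[0,0,0.05],"twist":[0,0,0]},
  {"claw":0,"offset":[0,0,0.05],"twist":[0,0,0]},
  {"claw":0,"offset":[0,0,0.05],"twist":[0,0,0]},
  {"claw":0,"offset":[0,0,0.05],"twist":[0,0,0]},
  {"claw":0,"offset":[0,0,2],"twist":[0,0,0]},
  {"claw":0,"offset":[0,0,6],"twist":[0,0,0]},
  {"claw":0,"offset":[0,0,10],"twist":[0,0,0]},
])

```text
time_s: 24.97
position: [0.5274, -0.2327, 0.2085]
tool_rot: [-0.003, 0.763, 0.646, 0.0]
force: [0.1, -0.6, 0.4]
width: 0.899
```

jog_arm([
  {"claw":0,"offset":[0,0,4],"twist":[0,0,0]},
  {"claw":0,"offset":[0,0,8],"twist":[0,0,0]},
  {"claw":0,"offset":[-4,0,12],"twist":[0,0,0]},
  {"claw":0,"offset":[-8,0,14],"twist":[0,0,0]},
  {"claw":0,"offset":[-10,0,14],"twist":[0,0,0]},
  {"claw":0,"offset":[-10,0,14],"twist":[0,0,0]},
])

```text
time_s: 25.47
position: [0.4264, -0.2342, 0.3536]
tool_rot: [0.003, 0.764, 0.646, 0.001]
force: [-0.8, -0.5, 0.6]
width: 1.003
```

Run:
```python
from plan import *
o,_=cur();print(o['time_s'],o['position'],o['width'],o['force'])
grab('top','t20');grab('scene','s20')
a=cv2.imread('pics/t20.png');b=cv2.imread('pics/s20.png')
cv2.imwrite('pics/f1.png',np.hstack([cv2.resize(a[120:320,110:510],(800,400))]))
cv2.imwrite('pics/f2.png',np.hstack([cv2.resize(b[110:230,220:340],(400,400)),cv2.resize(b[200:320,200:320],(400,400))]))
```

```text
25.4667 [ 0.42642975 -0.23420629  0.35362648] 1.0027562515862039 [-0.83662943 -0.4593585   0.59458589]
```

View pics/f1.png

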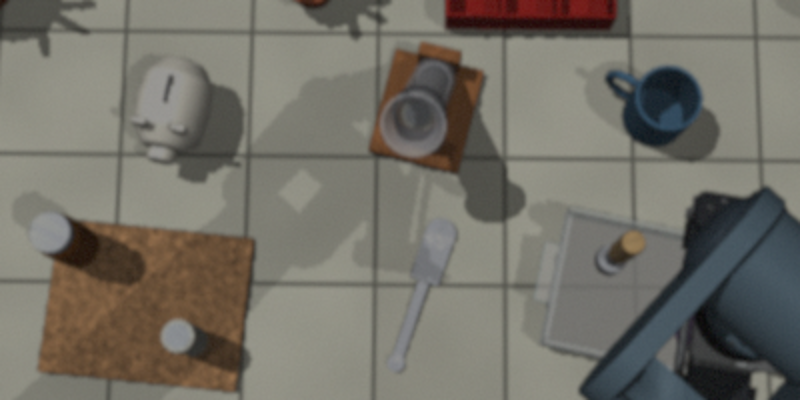

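View pics/f2.png

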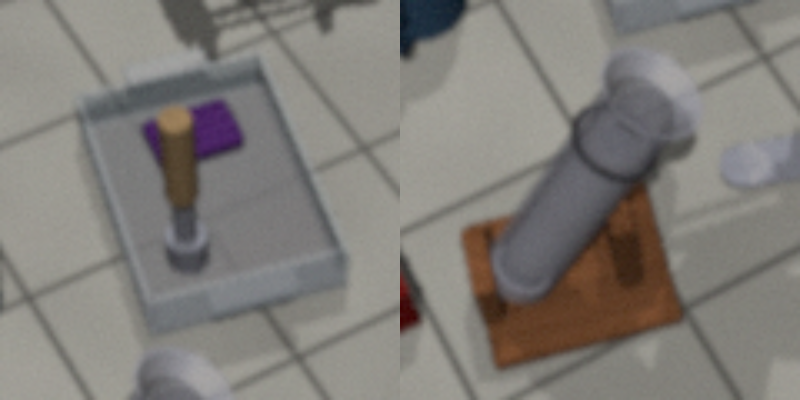

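The tamper stands upright in the dish, the stack is down at the ring, roll_95 and the jar are standing, and the gripper is clear. I'll let the arm settle and hand in.

jog_arm([
  {"claw":0,"offset":[0,0,0],"twist":[0,0,0]},
  {"claw":0,"offset":[0,0,0],"twist":[0,0,0]},
  {"claw":0,"offset":[0,0,0],"twist":[0,0,0]},
  {"claw":0,"offset":[0,0,0],"twist":[0,0,0]},
])

```text
time_s: 25.9
position: [0.4291, -0.2333, 0.3482]
tool_rot: [-0.002, 0.763, 0.647, 0.001]
force: [1.1, -0.4, 0.9]
width: 1.0
```

```bash
python3 -c "
from station import job; print(job.close_job())"
```

```text
the job is handed in; nothing more can be done
None
```

The job is done and handed in at about 26 s of the 72 s allowed; the interface reported no verdict. I put roll_60 and then roll_75 into the tube and pushed them to the bottom with the tamper. I then stood the tamper back in the dish at about its old spot, let go and moved clear.

**Last checks:**
- **Stack:** at the end of the push the tamper foot was 53 mm below the rim, which is the ring depth. It held a steady force of about 27 N without moving, so the follower is on its stop. The final picture shows the rolls filling the tube from the bottom up to the ring.
- **Tamper:** it stands upright in the dish.
- **Other objects:** roll_95, the jar, piggy bank, mug, lifter and scrub pad look untouched. I judged this by eye and did not measure how far they moved.
- **Robot:** the gripper is fully open and about 0.35 m up, touching nothing.

**Disagreements:**
- **Cameras:** the top and scene cameras differed by about 2–5 mm. I averaged them and corrected with the wrist camera.
- **Tamper set-down:** it touched the dish floor about 2 mm lower than expected, probably from a small slip in the grip. That would put the true foot depth nearer 51 mm at the end of the push; the steady force is still the main sign that it bottomed.

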